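# Line up three box tubes on the fit-up board

## Robot

A 6-joint arm with a two-finger parallel gripper is mounted at the origin on a cart in front of the work surface, level with it; the furniture and walls round the work are solid. World frame = base frame: x ahead of the robot, y to its left, z up, the work surface at z = 0. Lengths are in m, angles in rad, forces in N, time in s.
With the tool pointing down it reaches from about 0.4 to 0.825 m from the base axis. Payload 7 kg.
Tool frame: the origin (TCP) lies where the fingers leave the gripper's body, on its centre line; the fingertips stand 66 mm ahead of it and the grasp point (between the pads) lies 47 mm ahead of it (r.tip_reach is the distance from the TCP to the fingertips, in m); z points along the fingers, y is the line along which they close (so a half turn about z gives the same grasp; the last joint's range is limited). The gripper opens to 88 mm and grips with 3 to 60 N. Pads are 19 mm wide; open, the fingers measure 130 mm over their backs; the gripper's body (78 mm by 193 mm) begins 47 mm behind the grasp point.
Start: joints at [-0.941, 0.359, 0.012, 0, -1.224, -0.288], TCP at [0.226, -0.636, 0.292] pointing down, gripper open.
Joint ranges: [-3.07, 3.07], [-1.43, 2.12], [-1.02, 1.25], [-3.03, 1.67], [-3.05, -0], [-3.03, 3.03]. Speed limits (rad/s): [2.39, 2.39, 3.01, 3.14, 3.14, 3.14].

## Interface

Orientations are given as a unit quaternion [x, y, z, w].
In Python, from workcell import r gives the robot as it stands.
- The arm moves only by the tool carry_out, never from a script. Its argument "increments" is a list of rows, each a list of 6 numbers: the shift along the tool's x, y, z in mm, then the turn, a rotation vector about the tool's x, y, z in degrees. In form: [[tx, ty, tz, rx, ry, rz], ...]. A call has exactly 5 rows; each row shifts and turns the commanded pose from where the row before left it, along the tool's axes as they then stand; what a row does not reach is not made up. A row lasts 1/8 s, in which the tool goes at most 62.5 mm and 10.7 degrees, less where a joint would pass 70% of its speed; a pose out of reach is approached as far as the arm can. A call is refused whole if a number of a shift passes 62.5 or a number of a turn 10.7, either way. A call with a gripper value outside its range is refused whole. "jaw" is the closure, from 0 (fully open) to 1 (shut), set as the call begins (left out, the last holds). The fingers move at their own pace and stop on an object; "squeeze" is the grip in N (left out, the last holds). Time passes only in rows, so rows that do not move let the fingers close, or fill a call up. It gives the time, the measured TCP pose, the force, the opening and the grip force at its end, in the units of the state.
- r.get_state(): the state, without advancing time (a new reading comes with each control period).
- r.read_camera(name): name is "scene" or "top" or "wrist"; returns a dict with "frame" (400x640x3 uint8, red, green, blue), "K" (3x3 intrinsics, pixels), "dist" ([k1, k2, p1, p2, k3] as OpenCV has them; the pictures are not rectified), "extrinsics" (4x4, takes a point from camera to world coordinates); the wrist camera has in their place "T_tool_cam" (4x4, takes a point from camera to tool coordinates, whose origin is the TCP and whose axes are the flange's). Camera axes: x right, y down, z forward; pixel columns grow to the right and rows downward; lengths in m; the calibration is good to about 2 mm. A picture is of the moment at which its call begins: read the wrist's pose just before it. There is no depth.
- r.finish_job(): hands the job in; it is judged then, once.
The state is a dict: "t": time; "joint_positions": joint angles; "qvel": joint speeds; "joint_torque": joint torques, N m; "tool_pos": TCP position; "eef_rot": TCP orientation; "ft_force": force on the tool from outside, world axes, zero at the start; "torque": the same for the moment, N m; "finger_gap": opening from 0.0 (shut) to 1.0 (fully open); "grip_force": force on a finger pad.
Only numpy, scipy, OpenCV 4.12 (cv2) and the standard library are available. Lean on these libraries where they do the work, as an engineer would, in place of code of your own. Each camera call takes 0.05 s, during which the arm holds its last target. There are 200 camera calls.

## Task

Get the three pieces of box tube ready for tacking: take the red spacer block out of the way and hang it by its loop handle on the hook of the stand. Then line the tubes up in an even row on the board, one centred along each yellow line, square to the grey fence at the far side of the board and with an end touching it. Leave the tin, the chisel and the grinding disc beside the work alone.

Things in the scene. Friction and masses are not known exactly. Their poses are not given: they have to be found in the camera images.
- board: fixed dark steel board 240 x 250 mm (x, y), 12 mm thick; origin at the centre of its underside, x away from the robot towards the fence. Grey fence along its far side: face at x = +95 mm, 250 mm long, 22 mm thick, 25 mm high above the board's top. Three yellow lines square to the fence at y = +70, 0 and -70 mm
- place_a (a point): where a tube belongs: the point on the board's top, on the left (y = +70 mm) yellow line, 55 mm in front of the fence's face, where the centre of a tube's underside comes to lie; x points square to the fence and into it, y along the fence to the left
- place_b (a point): where a tube belongs: the point on the board's top, on the middle yellow line, 55 mm in front of the fence's face, where the centre of a tube's underside comes to lie; x points square to the fence and into it, y along the fence to the left
- place_c (a point): where a tube belongs: the point on the board's top, on the right (y = -70 mm) yellow line, 55 mm in front of the fence's face, where the centre of a tube's underside comes to lie; x points square to the fence and into it, y along the fence to the left
- tube_1: loose length of steel box tube, 110 x 30 x 25 mm (x, y, z), wall 3 mm, about 0.22 kg, lying flat on the board; origin at the centre of its underside, x along its length (the three are identical and either end may face the fence)
- tube_2: loose length of steel box tube, 110 x 30 x 25 mm (x, y, z), wall 3 mm, about 0.22 kg, lying flat on the board; origin at the centre of its underside, x along its length (the three are identical and either end may face the fence)
- tube_3: loose length of steel box tube, 110 x 30 x 25 mm (x, y, z), wall 3 mm, about 0.22 kg, lying flat on the board; origin at the centre of its underside, x along its length (the three are identical and either end may face the fence)
- spacer: loose red block 40 x 90 x 25 mm (x, y, z) with an upright steel loop handle on top, about 0.25 kg, 110 mm high overall; stands on the board between tubes and fence. Origin: centre of its underside. Loop of 10 mm round bar in the plane x = 0: posts at y = +-40 mm, top bar along y with axis at z = 105 mm, straight from y = -30 to +30 mm; opening 70 x 75 mm
- spacer_handle (a point): middle of the axis of the spacer's top handle bar; axes as the spacer's
- hook_stand: fixed stand: grey base 110 x 100 x 10 mm; 16 mm post 243 mm high at the origin (z = 0 at the bench); at its top a hook of 8 mm round bar pointing to -x: its axis slopes from z = 236 mm at the post to the seat at x = -75, z = 220 mm, then turns up to the tip at x = -97, z = 246 mm (metal's top 250 mm)
- hook_seat (a point): top of the hook's bar at its lowest point (the seat), x = -75 mm and z = 224 mm in the stand's frame; the hook opens upward and its tip lies 22 mm to -x; axes as the stand's
- screw_tin: bystander: white and turquoise tub, 63 x 105 x 26 mm, origin at the centre of its underside
- chisel: bystander: chisel with green handle, 188 mm long along y, 26 mm thick, origin at the centre of its underside
- grind_disc: bystander: worn grinding disc, 94 mm across, 10 mm thick, lying flat, origin at the centre of its underside

How it is judged:
By the outcome, as a careful person would: the job done as asked, in the order asked, and still so for the second after the job is handed in, with the robot touching nothing.
It also fails if it takes over 72 s, if anything falls off the work surface, if the arm or the gripper's body presses on something with over 40 N, if the wrist force passes 120 N, or if a joint passes its speed limit or range.

## Working session

There is one attempt and no reset: what is moved stays moved. The work goes in short steps, Python scripts to look and compute and a tool call to move; the robot and the scene stay as the last step left them, time stands still between calls to the robot, and variables do not carry over. Pictures are saved under pics/ and viewed, at most 10 in all, crops included, and the job is handed in when it is done.

Besides the shell and the picture viewer there is one more tool, called as a command line: name --pt "numbers of a row" for each row, then --argument value for the rest. carry_out: Moves the arm, as the interface text tells. Its arguments: {"type":"object","properties":{"increments":{"type":"array","items":{"type":"array","items":{"type":"number"}}},"jaw":{"type":"number"},"squeeze":{"type":"number"}},"required":["increments"]}

```bash
mkdir -p pics; ls; python3 - <<'E'
from workcell import r
import cv2,pickle
s=r.get_state();print({k:s[k] for k in('t','tool_pos','eef_rot','finger_gap','ft_force')},r.tip_reach)
d={}
for n in('scene','top','wrist'):
    c=r.read_camera(n);d[n]=c;cv2.imwrite(f'pics/{n}0.png',c['frame'][:,:,::-1])
d['s']=s
pickle.dump(d,open('d0.pkl','wb'))
for n in d:
    if n!='s':print(n,d[n]['K'],d[n]['dist'],d[n].get('extrinsics',d[n].get('T_tool_cam')))
E
```

```text
pics
{'t': 0.0, 'tool_pos': array([ 0.22610369, -0.63561388,  0.29122303]), 'eef_rot': array([-1.70006028e-01,  9.85442684e-01,  7.89582278e-04, -2.09899002e-04]), 'finger_gap': 0.9999895290542533, 'ft_force': array([-0.23395925, -0.36909092,  0.40326106])} 0.0656
scene [[472.61557252   0.         316.27623426]
 [  0.         472.61557252 209.7356409 ]
 [  0.           0.           1.        ]] [-0.06285934  0.          0.          0.          0.        ] [[ 0.54066705 -0.59710614  0.59257354 -0.31234307]
 [-0.84117744 -0.39209545  0.37239988 -0.73606697]
 [ 0.00998313 -0.69980384 -0.7142653   1.1182356 ]
 [ 0.          0.          0.          1.        ]]
top [[484.72254917   0.         322.42493442]
 [  0.         484.72254917 196.77194581]
 [  0.           0.           1.        ]] [0.00879248 0.         0.         0.         0.        ] [[ 3.02690300e-03 -9.88796397e-01  1.49239817e-01  2.78138922e-01]
 [-9.99888298e-01 -8.08299897e-04  1.49244411e-02 -2.40051279e-01]
 [-1.46366031e-02 -1.49268322e-01 -9.88688393e-01  1.61686024e+00]
 [ 0.00000000e+00  0.00000000e+00  0.00000000e+00  1.00000000e+00]]
wrist [[312.36686855   0.         321.46627976]
 [  0.         312.36686855 201.83631399]
 [  0.           0.           1.        ]] [-0.05294582  0.          0.          0.          0.        ] [[-4.19797997e-04 -9.67659482e-01 -2.52259690e-01  6.69015935e-02]
 [ 9.99999902e-01 -4.41113525e-04  2.79463155e-05  8.10935882e-04]
 [-1.38317678e-04 -2.52259653e-01  9.67659573e-01 -9.21198087e-02]
 [ 0.00000000e+00  0.00000000e+00  0.00000000e+00  1.00000000e+00]]
```

View pics/scene0.png

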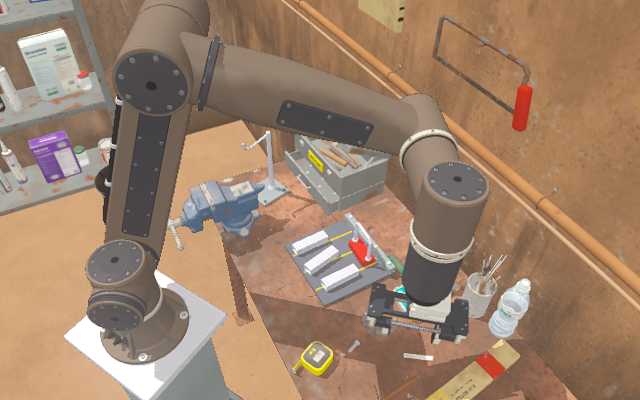

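View pics/top0.png

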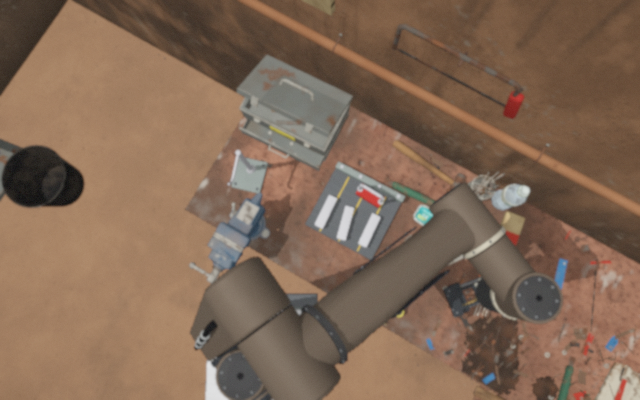

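Scene view: hook stand at about (268,135)–(270,195), board (285–400, 215–305) with the tubes and the red spacer by the fence, vise at the left. Top view: board corners at about (342,162), (405,196), (370,258), (307,225); stand base at about (250,172).

```bash
cat > h.py <<'E'
import numpy as np,cv2,pickle
from scipy.spatial.transform import Rotation as R
def T(pos,q):
    M=np.eye(4);M[:3,:3]=R.from_quat(q).as_matrix();M[:3,3]=pos;return M
def ext(c,s=None):
    return c['extrinsics'] if 'extrinsics' in c else T(s['tool_pos'],s['eef_rot'])@c['T_tool_cam']
def ray(c,uv,s=None):
    E=ext(c,s);p=cv2.undistortPoints(np.array([[uv]],float),c['K'],c['dist'])[0,0]
    return E[:3,3],E[:3,:3]@np.array([p[0],p[1],1])
def onz(c,uv,z,s=None):
    o,d=ray(c,uv,s);return o+d*(z-o[2])/d[2]
def proj(c,P,s=None):
    E=np.linalg.inv(ext(c,s));rv=cv2.Rodrigues(E[:3,:3])[0]
    return cv2.projectPoints(np.atleast_2d(np.array(P,float)),rv,E[:3,3],c['K'],c['dist'])[0][:,0]
def tri(rays):
    A=0;b=0
    for o,d in rays:
        d=d/np.linalg.norm(d);M=np.eye(3)-np.outer(d,d);A=A+M;b=b+M@o
    p=np.linalg.solve(A,b);return p,[np.linalg.norm(np.cross(p-o,d/np.linalg.norm(d)))*1e3 for o,d in rays]
def delta(s,pos,yaw):
    """to tool-down pose with tool-y (closing line) at world angle yaw deg (mod 180); prints tool-frame shift mm and turn deg"""
    y=np.array([np.cos(np.radians(yaw)),np.sin(np.radians(yaw)),0]);z=np.array([0,0,-1.]);best=None
    A=R.from_quat(s['eef_rot'])
    for sg in(1,-1):
        M=R.from_matrix(np.c_[np.cross(sg*y,z),sg*y,z]);rv=(A.inv()*M).as_rotvec(degrees=True)
        if best is None or np.linalg.norm(rv)<np.linalg.norm(best):best=rv
    return A.inv().apply(np.array(pos)-s['tool_pos'])*1e3,best
E
python3 - <<'E'
from h import *
d=pickle.load(open('d0.pkl','rb'));t=d['top'];s=d['s']
for uv in[(342,162),(405,196),(370,258),(307,225)]:print(onz(t,uv,.012))
for uv in[(250,172),(238,152)]:print(onz(t,uv,.01),onz(t,uv,.24))
A=R.from_quat(s['eef_rot']);print(A.as_matrix())
E
python3 - <<'E'
import cv2
a=cv2.imread('pics/scene0.png')[120:310,220:410]
cv2.imwrite('pics/sc1.png',cv2.resize(a,(600,600),interpolation=cv2.INTER_CUBIC))
E
```

```text
[ 0.63941476 -0.28169867  0.012     ]
[ 0.52322143 -0.49167261  0.012     ]
[ 0.31736979 -0.37253688  0.012     ]
[ 0.42553896 -0.16488079  0.012     ]
[0.6053128  0.02970511 0.01      ] [ 0.55848235 -0.00890682  0.24      ]
[0.67477006 0.0724307  0.01      ] [0.61799776 0.02770319 0.24      ]
[[-9.42195813e-01 -3.35062062e-01 -6.82154366e-04]
 [-3.35062725e-01  9.42194654e-01  1.48480797e-03]
 [ 1.45219378e-04  1.62754435e-03 -9.99998665e-01]]
```

View pics/sc1.png

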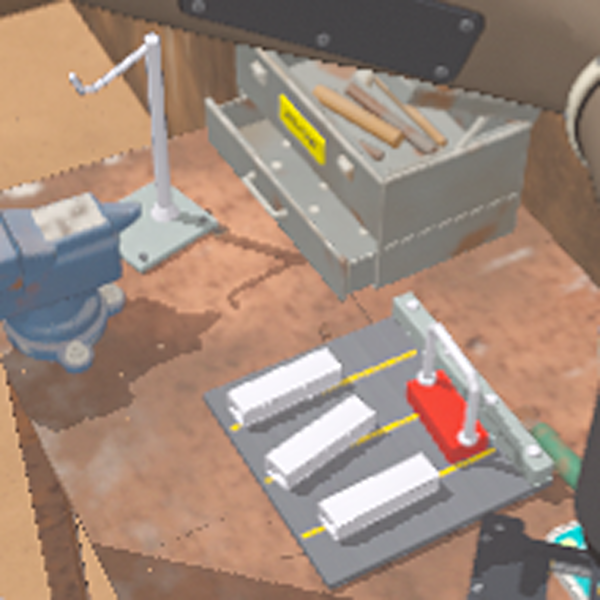

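Crop: post top at (152,38), hook tip at (72,77), seat at about (84,92), post foot at (165,213). The board has three askew tubes, the spacer handle stands in front of the fence. Moving the wrist camera over the board.

carry_out --pt "-62 42 0 0 0 0" --pt "-62 42 0 0 0 0" --pt "-62 42 0 0 0 0" --pt "-62 42 0 0 0 0" --pt "-62 42 0 0 0 0"

```text
t: 0.78
tool_pos: [0.4121, -0.3823, 0.2921]
eef_rot: [-0.17, 0.985, 0.0, 0.0]
ft_force: [1.4, -0.9, -0.8]
finger_gap: 1.001
grip_force: 0.0
```

carry_out --pt "-16 9 0 0 0 9.7" --pt "0 0 0 0 0 9.7" --pt "0 0 0 0 0 9.7" --pt "0 0 0 0 0 9.7" --pt "0 0 0 0 0 9.8"

```text
t: 1.4
tool_pos: [0.4232, -0.3701, 0.2919]
eef_rot: [0.253, 0.967, 0.0, -0.0]
ft_force: [-0.3, -0.8, 0.8]
finger_gap: 1.004
grip_force: 0.0
```

```bash
python3 - <<'E'
from h import *
from workcell import r
s=r.get_state();w=r.read_camera('wrist');sc=r.read_camera('scene');t=r.read_camera('top')
pickle.dump(dict(s=s,wrist=w,scene=sc,top=t),open('d1.pkl','wb'))
print(s['t'],s['tool_pos'],s['eef_rot'])
cv2.imwrite('pics/w1.png',cv2.resize(w['frame'][:,:,::-1],(800,500),interpolation=cv2.INTER_CUBIC))
E
```

```text
1.4 [ 0.42319478 -0.37008858  0.2919147 ] [ 2.53204102e-01  9.67412847e-01  1.12841413e-04 -2.29749449e-04]
```

View pics/w1.png

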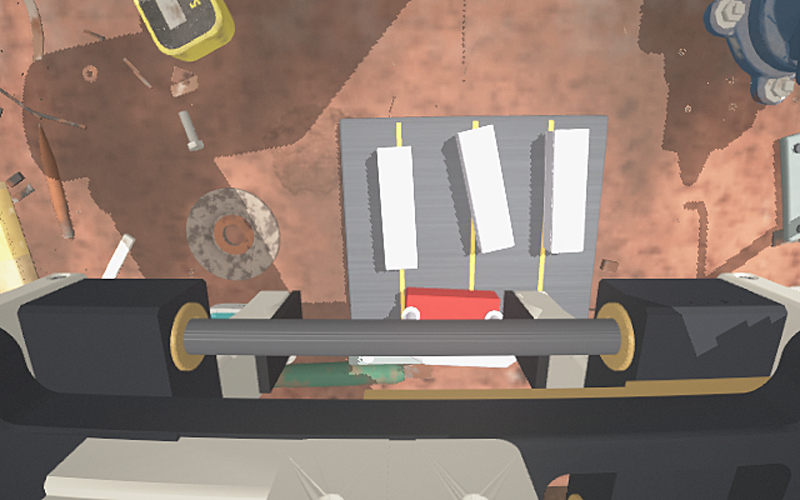

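Wrist view (1.25×): board (340–607, 116–360), three white tubes centred around (397,207), (487,188), (570,190), red spacer (405–500, 290–320) partly behind the gripper; image-down is toward the fence. I'll move forward so the spacer shows too.

carry_out --pt "-30 8 0 0 0 0" --pt "-30 8 0 0 0 0" --pt "-30 8 0 0 0 0" --pt "-25 6 0 0 0 0" --pt "0 0 0 0 0 0"

```text
t: 2.17
tool_pos: [0.5396, -0.3999, 0.2909]
eef_rot: [0.248, 0.969, 0.0, -0.001]
ft_force: [-0.3, 0.7, -0.6]
finger_gap: 1.001
grip_force: 0.0
```

```bash
python3 - <<'E'
from h import *
from workcell import r
s=r.get_state();w=r.read_camera('wrist')
pickle.dump(dict(s=s,wrist=w),open('d2.pkl','wb'))
print(s['t'],s['tool_pos'],s['eef_rot'])
cv2.imwrite('pics/w2.png',cv2.resize(w['frame'][:300,:,::-1][:,220:620],(800,600),interpolation=cv2.INTER_CUBIC))
E
```

```text
2.175 [ 0.53956502 -0.39994961  0.29086417] [ 2.48472926e-01  9.68638581e-01  8.62219352e-05 -7.04934983e-04]
```

View pics/w2.png

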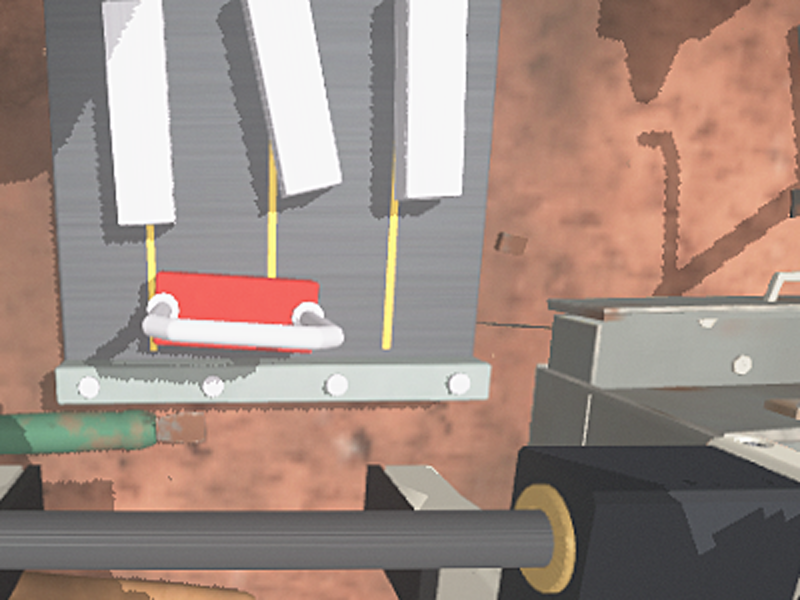

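View 2 (2× crop, offset 220): fence near top edge from (57,366) to (490,364), yellow lines (150,225)–(154,350), (272,150)–(272,278), (397,180)–(387,348); handle bar from (152,325) to (338,335), red block top corners (158,271), (318,281); tube far ends (118,224)/(174,221), (286,195)/(341,182), (405,197)/(462,196).

```bash
cat > m1.py <<'E'
from h import *
from scipy.optimize import least_squares
d0=pickle.load(open('d0.pkl','rb'));d1=pickle.load(open('d1.pkl','rb'));d2=pickle.load(open('d2.pkl','rb'))
W1=lambda u,v:ray(d1['wrist'],(u/1.25,v/1.25),d1['s'])
W2=lambda u,v:ray(d2['wrist'],(220+u/2,v/2),d2['s'])
S=lambda u,v:ray(d0['scene'],(220+u*.3167,120+v*.3167))
at=lambda r,z:r[0]+r[1]*(z-r[0][2])/r[1][2]
# board: obs (ray, constraint axis, value, z)
obs=[]
for y,pts in((-.07,[W2(150,225),W2(154,350),W1(399,124),W1(399,144),W1(402,275)]),(0,[W2(272,150),W2(272,278),W1(475,124),W1(473,285)]),(.07,[W2(397,180),W2(387,348),W1(551,124),W1(542,280)])):
    for p in pts: obs.append((p,1,y,.012))
for p in[W2(57,366),W2(270,365),W2(490,364)]:obs.append((p,0,.095,.037))
for p in[W1(341,118),W1(475,117),W1(606,116)]:obs.append((p,0,-.12,.012))
def f(q):
    c,s=np.cos(q[2]),np.sin(q[2]);out=[]
    for p,a,v,z in obs:
        P=at(p,z+q[3])[:2]-q[:2];out.append(((c*P[0]+s*P[1]) if a==0 else(-s*P[0]+c*P[1]))-v)
    return out
q=least_squares(lambda q:np.r_[f(q),q[3]*.0],[.476,-.328,-.5,0]).x
if __name__=='__main__':
    print('board',q[:2],np.degrees(q[2]),'dz',q[3]);print(np.round(np.array(f(q))*1e3,1))
    print('bar tri',tri([W2(152,325),S(433,330)]),tri([W2(338,335),S(478,385)]))
    a,b=at(W2(165,327),.117),at(W2(325,334),.117);print('bar',a,b,(a+b)/2,np.degrees(np.arctan2(*(b-a)[[1,0]])))
    a,b=at(W2(158,271),.037),at(W2(318,281),.037);print('blk',a,b,np.linalg.norm(a-b),np.degrees(np.arctan2(*(b-a)[[1,0]])))
    for n,p1,p2 in(('R',[(388,271),(417,268)],[(118,224),(174,221)]),('M',[(482,253),(514,246)],[(286,195),(341,182)]),('L',[(552,253),(584,252)],[(405,197),(462,196)])):
        for i in(0,1):print(n,tri([W1(*p1[i]),W2(*p2[i])]))
    top=lambda u,v:ray(d0['top'],(u,v))
    for n,u,v in(('posttop',152,38),('tip',72,77),('foot',165,213)):
        print(n,at(S(u,v),{'posttop':.243,'tip':.248,'foot':.01}[n]))
    c=d1['top']['frame'];x=c[130:210,210:310]
    cv2.imwrite('pics/t1.png',cv2.resize(x[:,:,::-1],(700,560),interpolation=cv2.INTER_CUBIC))
E
python3 m1.py
```

```text
board [ 0.4759387  -0.31853324] -28.21578955040354 dz 7.518563832709935e-05
[-0.3 -0.  -0.1 -0.5 -0.2 -0.8  0.2 -0.7  1.2  0.5  0.3 -0.5  1.1 -1.2
 -0.5 -0.1 -0.4  1.1  1.1]
bar tri (array([ 0.48741555, -0.38119596,  0.18240654]), [np.float64(14.366000327558273), np.float64(14.36600032755815)]) (array([ 0.57711966, -0.34773085,  0.00712525]), [np.float64(28.25304764962348), np.float64(28.2530476496236)])
bar [ 0.50379675 -0.39757907  0.117     ] [ 0.53938289 -0.33894921  0.117     ] [ 0.52158982 -0.36826414  0.117     ] 58.7438119605514
blk [ 0.48229264 -0.39523705  0.037     ] [ 0.5289684  -0.32125227  0.037     ] 0.08747784499508213 57.752857364620574
R (array([ 0.45113586, -0.40019546,  0.04256715]), [np.float64(0.9653163967508931), np.float64(0.9653163967509167)])
R (array([ 0.46348877, -0.37502787,  0.0370324 ]), [np.float64(0.3365043361257753), np.float64(0.3365043361256967)])
M (array([ 0.48042968, -0.31608878,  0.03625374]), [np.float64(0.09571179349688719), np.float64(0.09571179349674433)])
M (array([ 0.48843753, -0.28760642,  0.0376611 ]), [np.float64(0.008401115418963155), np.float64(0.008401115418843695)])
L (array([ 0.51167145, -0.26011902,  0.03753992]), [np.float64(0.6533733745993404), np.float64(0.6533733745992861)])
L (array([ 0.52556797, -0.23316939,  0.03783264]), [np.float64(0.3337848206858745), np.float64(0.33378482068581045)])
posttop [0.61513984 0.02674576 0.243     ]
tip [0.51891863 0.04852534 0.248     ]
foot [0.61420539 0.02632674 0.01      ]
```

View pics/t1.png

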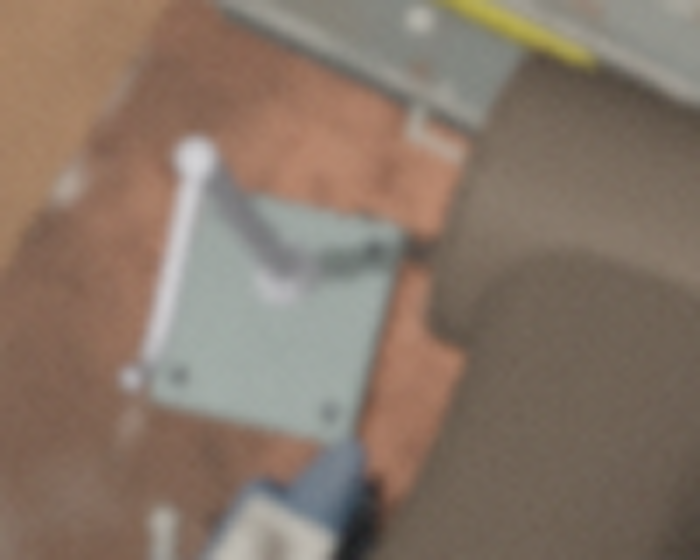

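Top crop (7×, offset 210,130): post top (195,158), hook tip (133,378), post foot about (278,287).

```bash
python3 - <<'E'
from m1 import *
Tp=lambda u,v:ray(d1['top'],(210+u/7,130+v/7))
for n,a,b in(('post',(152,38),(195,158)),('tip',(72,77),(133,378)),('foot',(165,213),(278,287))):
    p,e=tri([S(*a),Tp(*b)]);print(n,p,e)
for n,z,b in(('post',.243,(195,158)),('tip',.248,(133,378))):print(n,at(Tp(*b),z))
print('bar',tri([W2(152,325),S(478,385)]),tri([W2(338,335),S(433,330)]))
E
```

```text
post [0.6158326  0.02751505 0.24225218] [np.float64(0.15410914189587432), np.float64(0.15410914189586813)]
tip [0.52173528 0.0503491  0.24544917] [np.float64(0.6078218985933687), np.float64(0.6078218985933226)]
foot [0.61060711 0.02782268 0.01168341] [np.float64(3.441454605212833), np.float64(3.441454605212872)]
post [0.61555014 0.0274877  0.243     ]
tip [0.52168037 0.04935052 0.248     ]
bar (array([ 0.50242749, -0.40545395,  0.10812606]), [np.float64(2.614963495912523), np.float64(2.614963495912653)]) (array([ 0.54810525, -0.33450542,  0.09754512]), [np.float64(2.859984664687592), np.float64(2.8599846646878877)])
```

```bash
python3 - <<'E'
from h import *
from workcell import r
s=r.get_state();print(np.round(s['joint_positions'],3))
for y in(-31.8,148.2):
    print(delta(s,[.5109,-.3864,.250],y))
A=R.from_quat(s['eef_rot']);print(np.degrees(np.arctan2(A.as_matrix()[1,1],A.as_matrix()[0,1])))
E
```

```text
[-3.490e-01  3.530e-01  1.000e-03 -0.000e+00 -1.221e+00 -1.725e+00]
(array([30.66969813, -1.69962377, 41.16392885]), array([ 6.56761274e-02, -7.50249088e-02, -8.70280777e+01]))
(array([30.66969813, -1.69962377, 41.16392885]), array([ 6.56761274e-02, -7.50249088e-02, -8.70280777e+01]))
61.17190556907055
```

carry_out --pt "30.7 -1.7 10 0 0 -10.7" --pt "0 0 10 0 0 -10.7" --pt "0 0 10 0 0 -10.7" --pt "0 0 10 0 0 -10.7" --pt "0 0 1 0 0 -10.7"

```text
t: 2.85
tool_pos: [0.5095, -0.386, 0.2506]
eef_rot: [-0.216, 0.976, 0.0, -0.0]
ft_force: [-0.5, 0.3, -0.1]
finger_gap: 1.003
grip_force: 0.0
```

carry_out --pt "0 0 0 0 0 -10.7" --pt "0 0 0 0 0 -10.7" --pt "0 0 0 0 0 -10.7" --pt "0 0 0 0 0 -1.4" --pt "0 0 0 0 0 0"

```text
t: 3.48
tool_pos: [0.5103, -0.3863, 0.2514]
eef_rot: [-0.484, 0.875, -0.0, 0.0]
ft_force: [0.6, 0.5, -0.4]
finger_gap: 1.001
grip_force: 0.0
```

```bash
python3 - <<'E'
from h import *
from workcell import r
s=r.get_state();w=r.read_camera('wrist');pickle.dump(dict(s=s,wrist=w),open('d3.pkl','wb'))
print(s['t'],s['tool_pos'],np.round(s['joint_positions'],2),delta(s,[.5109,-.3864,.164],148.2))
c=np.array([.522,-.3686,.117]);u=np.array([np.cos(np.radians(58.2)),np.sin(np.radians(58.2)),0])
print(proj(w,[c-.03*u,c,c+.03*u],s))
cv2.imwrite('pics/w3.png',w['frame'][:,:,::-1])
E
```

```text
3.475 [ 0.5103345  -0.38630053  0.25141729] [-0.34  0.33 -0.13 -0.   -1.11 -0.22] (array([-0.20620432, -0.51281193, 87.41742812]), array([-0.0123728 ,  0.00693388, -0.36495853]))
[[320.416564   200.10384665]
 [320.71360003 237.69748399]
 [320.99283628 272.85459978]]
```

View pics/w3.png

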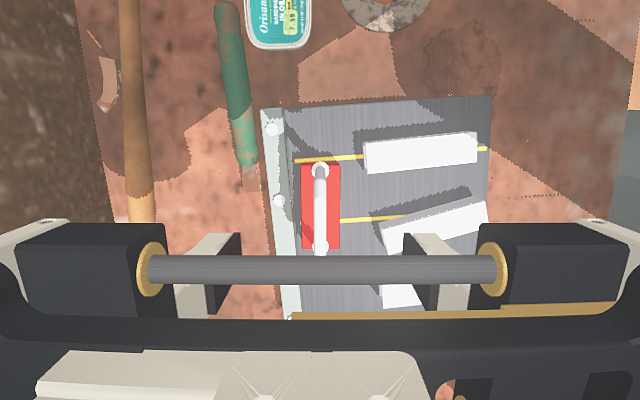

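```bash
python3 - <<'E'
from h import *
d=pickle.load(open('d3.pkl','rb'))
c=np.array([.522,-.3686,.037]);a=np.radians(58.2);u=np.array([np.cos(a),np.sin(a),0]);x=np.array([np.sin(a),-np.cos(a),0])
print(proj(d['wrist'],[c-.045*u-.02*x,c-.045*u+.02*x,c+.045*u-.02*x,c+.045*u+.02*x],d['s']))
cv2.imwrite('pics/w3c.png',cv2.resize(d['wrist']['frame'][150:260,240:400,::-1],None,fx=5,fy=5,interpolation=cv2.INTER_CUBIC))
E
```

```text
[[340.83215187 165.1280143 ]
 [300.2258542  165.40665925]
 [340.06622789 249.95111076]
 [302.27585956 250.19525711]]
```

View pics/w3c.png

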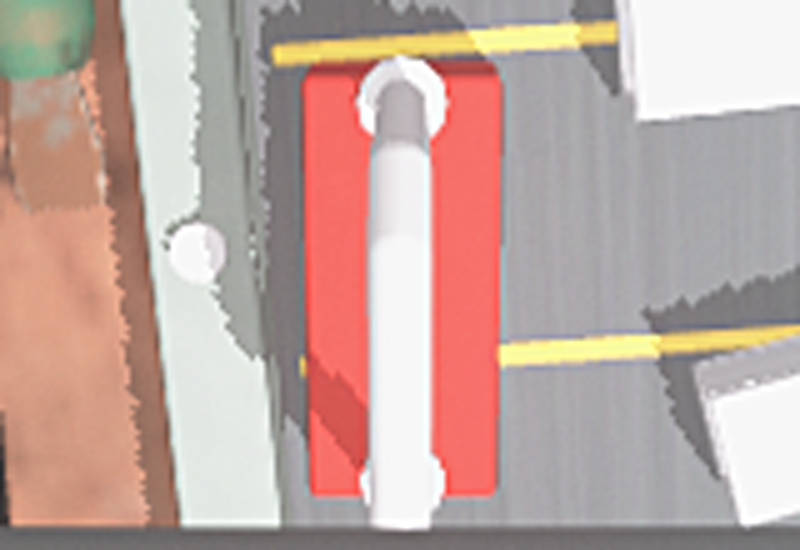

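The crop shows the block top corners at (301,165), (340,165), (302,249), (339,249) full-frame — matching prediction within 1 px. Descend and grip.

carry_out --pt "-0.2 -0.5 30 0 0 -0.3" --pt "0 0 30 0 0 0" --pt "0 0 20 0 0 0" --pt "0 0 7.4 0 0 0" --pt "0 0 0 0 0 0"

```text
t: 4.15
tool_pos: [0.5112, -0.3865, 0.1637]
eef_rot: [-0.487, 0.874, 0.0, -0.0]
ft_force: [0.5, -0.5, -0.2]
finger_gap: 1.002
grip_force: 0.0
```

carry_out --pt "0 0 0 0 0 0" --pt "0 0 0 0 0 0" --pt "0 0 0 0 0 0" --pt "0 0 0 0 0 0" --pt "0 0 0 0 0 0" --jaw 1 --squeeze 50

```text
t: 4.78
tool_pos: [0.5113, -0.3865, 0.1638]
eef_rot: [-0.487, 0.873, -0.0, 0.0]
ft_force: [0.4, -0.4, 0.1]
finger_gap: 0.489
grip_force: 0.0
```

carry_out --pt "0 0 0 0 0 0" --pt "0 0 -5 0 0 0" --pt "0 0 -20 0 0 0" --pt "0 0 -30 0 0 0" --pt "0 0 -30 0 0 0"

```text
t: 5.4
tool_pos: [0.5112, -0.3865, 0.2499]
eef_rot: [-0.487, 0.873, 0.0, -0.0]
ft_force: [0.5, -0.7, -0.2]
finger_gap: 0.012
grip_force: 0.0
```

The fingers are slow (~1.3 s full stroke) and closed empty while lifting; the bar was probably untouched. Reopen and check.

carry_out --pt "0 0 0 0 0 0" --pt "0 0 0 0 0 0" --pt "0 0 0 0 0 0" --pt "0 0 0 0 0 0" --pt "0 0 0 0 0 0" --jaw 0.4

```text
t: 6.02
tool_pos: [0.5112, -0.3865, 0.2483]
eef_rot: [-0.487, 0.873, 0.0, -0.0]
ft_force: [-0.2, -0.6, -0.2]
finger_gap: 0.514
grip_force: 0.0
```

```bash
python3 - <<'E'
from h import *
from workcell import r
s=r.get_state();w=r.read_camera('wrist');pickle.dump(dict(s=s,wrist=w),open('d4.pkl','wb'))
print(s['t'],s['finger_gap'],delta(s,[.5109,-.3864,.164],148.2))
f=w['frame'].astype(int);m=((f[:,:,0]>180)&(f[:,:,1]<130)&(f[:,:,2]<130)).astype(np.uint8)
ys,xs=np.nonzero(m[150:255,280:360]);print(xs.min()+280,xs.max()+280,ys.min()+150,ys.max()+150)
f=pickle.load(open('d3.pkl','rb'))['wrist']['frame'].astype(int);m=((f[:,:,0]>180)&(f[:,:,1]<130)&(f[:,:,2]<130)).astype(np.uint8)
ys,xs=np.nonzero(m[150:255,280:360]);print(xs.min()+280,xs.max()+280,ys.min()+150,ys.max()+150)
E
```

```text
6.025 0.5139446069358685 (array([7.98220119e-02, 2.02349143e-01, 8.42714745e+01]), array([ 0.04517146, -0.0079559 ,  0.08149486]))
301 341 162 249
301 340 162 248
```

Spacer unmoved. Descend again, close fully with two waiting calls.

carry_out --pt "0 0 30 0 0 0" --pt "0 0 30 0 0 0" --pt "0 0 20 0 0 0" --pt "0 0 4 0 0 0" --pt "0 0 0 0 0 0"

```text
t: 6.7
tool_pos: [0.5115, -0.3867, 0.1651]
eef_rot: [-0.487, 0.873, -0.0, -0.0]
ft_force: [0.2, -0.4, -0.9]
finger_gap: 0.599
grip_force: 0.0
```

carry_out --pt "0 0 0 0 0 0" --pt "0 0 0 0 0 0" --pt "0 0 0 0 0 0" --pt "0 0 0 0 0 0" --pt "0 0 0 0 0 0" --jaw 1 --squeeze 55

```text
t: 7.32
tool_pos: [0.5113, -0.3865, 0.1649]
eef_rot: [-0.487, 0.873, -0.0, 0.0]
ft_force: [0.4, 0.2, 0.7]
finger_gap: 0.096
grip_force: 55.1
```

carry_out --pt "0 0 0 0 0 0" --pt "0 0 0 0 0 0" --pt "0 0 0 0 0 0" --pt "0 0 0 0 0 0" --pt "0 0 0 0 0 0"

```text
t: 7.95
tool_pos: [0.5114, -0.3865, 0.1648]
eef_rot: [-0.487, 0.873, -0.0, 0.0]
ft_force: [0.7, 0.7, 1.2]
finger_gap: 0.1
grip_force: 54.9
```

Gripped. Lift clear, and check the vise's height before the transit.

carry_out --pt "0 0 -10 0 0 0" --pt "0 0 -35 0 0 0" --pt "0 0 -40 0 0 0" --pt "0 0 -40 0 0 0" --pt "0 0 -30 0 0 0"

```text
t: 8.57
tool_pos: [0.5111, -0.3865, 0.3221]
eef_rot: [-0.487, 0.873, -0.0, 0.0]
ft_force: [0.9, 0.2, -1.5]
finger_gap: 0.098
grip_force: 54.9
```

```bash
python3 - <<'E'
from m1 import *
Tp=lambda u,v:ray(d1['top'],(210+u/7,130+v/7))
print('vise',tri([S(68,216),Tp(265,525)]),tri([S(140,210),Tp(345,450)]))
from workcell import r
s=r.get_state();print(s['tool_pos'],s['finger_gap'],s['grip_force'],s['ft_force'],delta(s,[.497,.117,.322],166.4),np.round(s['joint_positions'],2))
E
```

```text
vise (array([0.47239368, 0.02153798, 0.11951875]), [np.float64(8.322737604721741), np.float64(8.322737604721723)]) (array([ 0.51417254, -0.02107373,  0.11562837]), [np.float64(2.6358830654776244), np.float64(2.635883065477686)])
[ 0.51108183 -0.38645833  0.32207621] 0.09799295095336719 54.892998933792114 [ 0.89218389  0.22071767 -1.50143295] (array([-4.20866750e+02,  2.76658183e+02, -1.46620998e-01]), array([-6.61675855e-02,  1.89976531e-03, -1.81169001e+01])) [-0.34  0.29 -0.02  0.   -1.26 -0.21]
```

carry_out --pt "-17 11 0 0 0 0" --pt "-34 22 0 0 0 0" --pt "-46 30 0 0 0 0" --pt "-50 33 0 0 0 0" --pt "-50 33 0 0 0 0"

```text
t: 9.2
tool_pos: [0.5037, -0.1488, 0.3186]
eef_rot: [-0.487, 0.873, 0.001, -0.001]
ft_force: [1.5, 1.2, -2.1]
finger_gap: 0.095
grip_force: 54.9
```

carry_out --pt "-50 33 0 0 0 0" --pt "-50 33 0 0 0 0" --pt "-50 33 0 0 0 0" --pt "-44 29 0 0 0 0" --pt "-30 20 0 0 0 0"

```text
t: 9.82
tool_pos: [0.4944, 0.1119, 0.32]
eef_rot: [-0.486, 0.874, -0.006, -0.006]
ft_force: [-7.0, -45.4, 11.8]
finger_gap: 0.166
grip_force: 94.8
```

carry_out --pt "0 0 0 0 0 -4" --pt "0 0 0 0 0 -6" --pt "0 0 0 0 0 -5" --pt "0 0 0 0 0 -3.1" --pt "0 0 0 0 0 0"

```text
t: 10.45
tool_pos: [0.4959, 0.117, 0.3209]
eef_rot: [-0.619, 0.786, -0.0, -0.0]
ft_force: [-6.3, 1.0, 12.4]
finger_gap: 0.099
grip_force: 59.1
```

```bash
python3 - <<'E'
from h import *
from workcell import r
s=r.get_state();w=r.read_camera('wrist');sc=r.read_camera('scene');pickle.dump(dict(s=s,wrist=w,scene=sc),open('d5.pkl','wb'))
print(s['tool_pos'],s['finger_gap'],delta(s,[.497,.117,.322],166.4))
cv2.imwrite('pics/w5.png',cv2.resize(w['frame'][:,:,::-1],(800,500),interpolation=cv2.INTER_CUBIC))
print(proj(w,[[.6157,.0274,.243],[.5217,.0500,.246],[.5428,.045,.224]],s)*1.25)
E
```

```text
[0.49592075 0.11704037 0.32092334] 0.09933133599804915 (array([-0.21306393, -1.05901987, -1.07641891]), array([-0.01970266, -0.03341222,  0.04571435]))
[[ 92.30378275 172.13080398]
 [305.63532441 169.47781738]
 [271.52939228 167.80678951]]
```

View pics/w5.png

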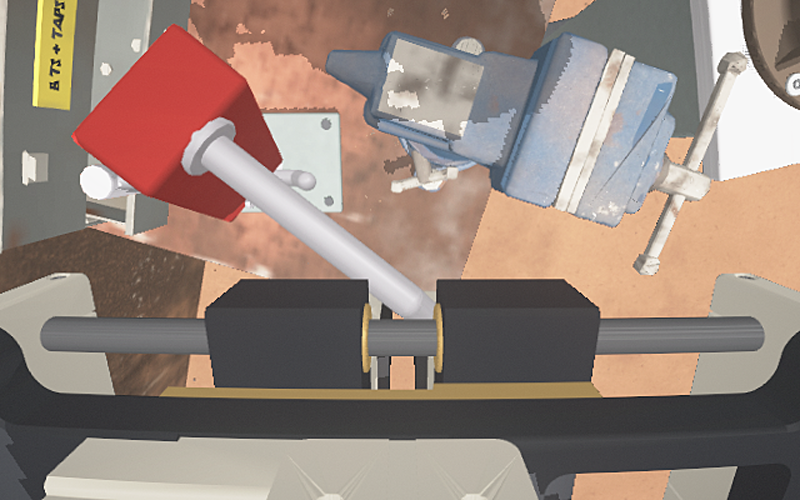

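The wrist view shows the spacer was knocked by the hook: the block now sits tilted at about (75–280, 25–220), its post running to the pads at (430,310). Post top (95,180) and tip (300,180) match my estimates. I will work out the spacer's pose by fitting its red silhouette in all three cameras.

```bash
cat > fit.py <<'E'
from h import *
from scipy.optimize import minimize
def red(f):
    h=cv2.cvtColor(f,cv2.COLOR_RGB2HSV);m=(((h[:,:,0]<5)|(h[:,:,0]>175))&(h[:,:,1]>140)&(h[:,:,2]>80)).astype(np.uint8)
    n,l,st,ce=cv2.connectedComponentsWithStats(m);return m,l,st,ce
BOX=np.array([[x,y,z]for x in(-.02,.02)for y in(-.045,.045)for z in(0,.025)])
def hullmask(P):
    m=np.zeros((400,640),np.uint8);cv2.fillConvexPoly(m,cv2.convexHull(np.round(P).astype(np.int32)),1);return m
E
python3 - <<'E'
from fit import *
from workcell import r
d=pickle.load(open('d5.pkl','rb'));d['top']=r.read_camera('top');pickle.dump(d,open('d5.pkl','wb'))
print(r.get_state()['ft_force'],d['s']['torque'])
for n in('wrist','scene','top'):
    m,l,st,ce=red(d[n]['frame'])
    for i in range(1,len(st)):
        if st[i,4]>25:print(n,i,st[i],ce[i])
E
```

```text
[-6.12804208 -0.06939553 10.9310791 ] [-0.59915255  2.06146755 -0.45756617]
wrist 1 [   57    19   168   158 12815] [139.51135388  98.43308623]
scene 1 [78 71 10  5 31] [83.16129032 73.12903226]
scene 2 [512  86  20  45 620] [521.75806452 107.53225806]
scene 3 [247 122  11  28 240] [251.92083333 134.65      ]
top 1 [504  92  20  26 310] [512.86129032 104.9       ]
top 2 [227 167  13  14  99] [233.29292929 173.43434343]
top 3 [496 231  23  16 220] [507.66363636 238.38181818]
top 6 [587 334   6   8  30] [589.43333333 338.03333333]
top 8 [615 380  11  20  73] [620.30136986 390.47945205]
top 9 [574 392  11   8  54] [578.68518519 395.11111111]
```

```bash
cat >> fit.py <<'E'
LOOP=np.array([[0,.04,.025],[0,.04,.095],[0,.03,.105],[0,-.03,.105],[0,-.04,.095],[0,-.04,.025]])
def loopdist(g):
    b=9
    for a,c in zip(LOOP[:-1],LOOP[1:]):
        t=np.clip((g-a)@(c-a)/((c-a)@(c-a)),0,1);b=min(b,np.linalg.norm(a+t*(c-a)-g))
    return b
def fit(views,grasp,foot=None,starts=60,c0=None,seed=0,maxf=600):
    """views: list of (cam,state,mask); foot: (viewidx,uv) of a post foot"""
    rng=np.random.default_rng(seed);res=[]
    def cost(v):
        Q=R.from_rotvec(v[3:]);P=Q.apply(BOX)+v[:3];e=0
        for c,s,m in views:
            h=hullmask(proj(c,P,s));e+=1-(h&m).sum()/max(1,(h|m).sum())
        e+=.15*loopdist(Q.inv().apply(grasp-v[:3]))/.003 if grasp is not None else 0
        if foot:
            c,s,_=views[foot[0]];e+=.02*np.linalg.norm(proj(c,Q.apply([[0,.04,.025]])+v[:3],s)[0]-foot[1])
        return e
    for i in range(starts):
        q=R.random(random_state=rng);x0=np.r_[c0-q.apply([0,0,.0125]),q.as_rotvec()]
        sx=np.vstack([x0]+[x0+d for d in np.diag([.01]*3+[.3]*3)])
        o=minimize(cost,x0,method='Nelder-Mead',options=dict(maxfev=maxf//3,initial_simplex=sx));res.append((o.fun,o.x))
    res.sort(key=lambda t:t[0]);out=[]
    for f,x in res[:8]:
        for _ in range(2):
            sx=np.vstack([x]+[x+d for d in np.diag([.004]*3+[.1]*3)])
            o=minimize(cost,x,method='Nelder-Mead',options=dict(maxfev=maxf,initial_simplex=sx));x=o.x
        out.append((o.fun,x))
    return sorted(out,key=lambda t:t[0])
E
cat > f5.py <<'E'
from fit import *
d=pickle.load(open('d5.pkl','rb'));V=[];rays=[]
for n,i in(('wrist',1),('scene',3),('top',2)):
    m,l,st,ce=red(d[n]['frame']);s=d['s'] if n=='wrist' else None
    m=(l==i).astype(np.uint8)
    if n=='wrist':
        h=cv2.convexHull(np.argwhere(m)[:,::-1].astype(np.int32));m=np.zeros_like(m);cv2.fillConvexPoly(m,h,1)
    V.append((d[n],s,m));rays.append(ray(d[n],ce[i],s))
p,e=tri(rays);print('centre',p,e)
s=d['s'];g=T(s['tool_pos'],s['eef_rot'])@np.array([0,0,.047,1]);print('grasp',g[:3])
for f,x in fit(V[:2],g[:3],(0,np.array([168,115.])),c0=p)[:5]:
    Q=R.from_rotvec(x[3:]);M=Q.as_matrix()
    print(round(f,3),x[:3].round(4),'y',M[:,1].round(2),'z',M[:,2].round(2),'grasp local',Q.inv().apply(g[:3]-x[:3]).round(4))
E
time python3 f5.py
```

```text
centre [0.54627508 0.02883888 0.28007666] [np.float64(5.686674813575382), np.float64(4.939987183594156), np.float64(2.52436391874994)]
grasp [0.49593003 0.11700994 0.27392335]
0.453 [0.5571 0.0292 0.27  ] y [-0.33 -0.28  0.9 ] z [-0.58  0.81  0.05] grasp local [-0.0006 -0.0015  0.1071]
0.46 [0.5617 0.032  0.2659] y [-0.36 -0.36  0.86] z [-0.61  0.79  0.07] grasp local [-0.0004  0.0004  0.1078]
0.464 [0.5617 0.032  0.2657] y [-0.36 -0.36  0.86] z [-0.61  0.79  0.07] grasp local [-0.0002  0.0005  0.1078]
0.495 [0.5617 0.0332 0.2659] y [-0.35 -0.38  0.85] z [-0.62  0.78  0.09] grasp local [-0.0005 -0.0017  0.1068]
0.543 [0.5505 0.0246 0.2739] y [-0.26 -0.18  0.95] z [-0.52  0.86  0.02] grasp local [-0.0002 -0.0025  0.1073]
real	0m33.069s
user	0m32.639s
sys	0m0.200s
```

Fit result: the bar now stands vertically in the pads (gripped mid-bar), with the block lying sideways on top of the hook. Plan: lift off, move over clear table, loosen the grip so it swings upright, set it down and regrasp.

carry_out --pt "0 0 -5 0 0 0" --pt "0 0 -10 0 0 0" --pt "0 0 -15 0 0 0" --pt "0 0 -15 0 0 0" --pt "0 0 -15 0 0 0"

```text
t: 11.22
tool_pos: [0.4967, 0.1176, 0.3806]
eef_rot: [-0.618, 0.786, 0.0, 0.0]
ft_force: [0.3, -0.6, -1.5]
finger_gap: 0.09
grip_force: 54.7
```

```bash
python3 - <<'E'
from fit import *
from workcell import r
s=r.get_state();d=dict(s=s)
for n in('wrist','scene','top'):d[n]=r.read_camera(n)
pickle.dump(d,open('d6.pkl','wb'))
print(s['ft_force'],s['torque'],s['finger_gap'],s['grip_force'],s['tool_pos'])
rays=[]
for n in('wrist','scene','top'):
    m,l,st,ce=red(d[n]['frame'])
    for i in range(1,len(st)):
        if st[i,4]>60:print(n,i,st[i],ce[i])
for uv in[(283,195),(275,205),(295,190),(270,190)]:print(uv,onz(d['top'],uv,0))
E
```

```text
[ 0.27315584 -0.6227343  -1.52180585] [ 0.22990221  0.10335401 -0.00034381] 0.0899312260707928 54.67261075973511 [0.49671462 0.11755593 0.38055259]
wrist 1 [  81   36  162  151 9896] [156.99009701 108.10994341]
scene 2 [513  86  19  45 620] [521.78387097 107.51290323]
scene 3 [245 108  13  29 268] [251.23134328 122.36567164]
top 1 [504  92  20  26 309] [512.99676375 104.94822006]
top 2 [220 160  18  17 130] [229.8        167.49230769]
top 3 [496 231  23  16 221] [507.4479638  238.28506787]
top 8 [615 380  11  20  75] [620.21333333 390.61333333]
(283, 195) [ 0.52814684 -0.08237338  0.        ]
(275, 205) [ 0.49402829 -0.05590141  0.        ]
(295, 190) [ 0.54529733 -0.12276714  0.        ]
(270, 190) [ 0.54524409 -0.03804335  0.        ]
```

carry_out --pt "14 -5 0 0 0 0" --pt "28 -10 0 0 0 0" --pt "36 -12.5 0 0 0 0" --pt "38 -13.5 0 0 0 0" --pt "38 -13.5 0 0 0 0"

```text
t: 12.0
tool_pos: [0.5132, -0.0471, 0.3791]
eef_rot: [-0.618, 0.786, 0.0, -0.001]
ft_force: [0.4, -0.6, -1.8]
finger_gap: 0.091
grip_force: 54.7
```

carry_out --pt "33 -11 0 0 0 0" --pt "22 -8 0 0 0 0" --pt "11.5 -4 15 0 0 0" --pt "0 0 30 0 0 0" --pt "0 0 35 0 0 0"

```text
t: 12.62
tool_pos: [0.5198, -0.1155, 0.2978]
eef_rot: [-0.618, 0.786, 0.0, -0.0]
ft_force: [0.1, 1.1, -3.1]
finger_gap: 0.088
grip_force: 54.6
```

carry_out --pt "0 0 35 0 0 0" --pt "0 0 35 0 0 0" --pt "0 0 25 0 0 0" --pt "0 0 10 0 0 0" --pt "0 0 0 0 0 0"

```text
t: 13.25
tool_pos: [0.5199, -0.1153, 0.194]
eef_rot: [-0.618, 0.786, 0.0, -0.001]
ft_force: [-0.2, 0.3, -1.7]
finger_gap: 0.093
grip_force: 54.7
```

carry_out --pt "0 0 0 0 0 0" --pt "0 0 0 0 0 0" --pt "0 0 0 0 0 0" --pt "0 0 0 0 0 0" --pt "0 0 0 0 0 0" --squeeze 15

```text
t: 13.88
tool_pos: [0.5205, -0.1153, 0.1949]
eef_rot: [-0.618, 0.786, -0.0, 0.0]
ft_force: [0.6, -0.1, -2.0]
finger_gap: 0.099
grip_force: 15.0
```

```bash
cat > look.py <<'E'
import sys
from fit import *
from workcell import r
s=r.get_state();d=dict(s=s)
for n in('wrist','scene','top'):d[n]=r.read_camera(n)
pickle.dump(d,open(sys.argv[1],'wb'))
print(s['t'],s['ft_force'].round(2),s['torque'].round(3),s['finger_gap'],s['grip_force'],s['tool_pos'])
for n in('wrist','scene','top'):
    m,l,st,ce=red(d[n]['frame'])
    for i in range(1,len(st)):
        if st[i,4]>60 and ce[i][0]<480:print(n,i,st[i],ce[i])
E
python3 look.py d7.pkl
```

```text
13.875 [ 0.58 -0.11 -2.04] [ 0.045  0.076 -0.043] 0.09921052376971808 15.005556643009186 [ 0.52047788 -0.11529468  0.19492162]
wrist 2 [ 331  131   31  101 2477] [346.21316108 183.00161486]
wrist 3 [309 132  11 101 352] [311.07102273 172.86079545]
scene 8 [278 208  27  25 331] [290.40483384 219.88519637]
top 2 [295 197  14  12 102] [301.51960784 203.15686275]
```

It swung down at 15 N. Fit its pose now.

```bash
cat > fitd.py <<'E'
import sys
from fit import *
# usage: fitd.py file grasp(0/1) wristids sceneid topid
d=pickle.load(open(sys.argv[1],'rb'));V=[];rays=[];ids=[list(map(int,a.split(',')))for a in sys.argv[3:6]]
for n,ii in zip(('wrist','scene','top'),ids):
    m,l,st,ce=red(d[n]['frame']);s=d['s'] if n=='wrist' else None;m=np.isin(l,ii).astype(np.uint8)
    rays.append(ray(d[n],np.argwhere(m).mean(0)[::-1],s))
    h=cv2.convexHull(np.argwhere(m)[:,::-1].astype(np.int32));m=np.zeros_like(m);cv2.fillConvexPoly(m,h,1);V.append((d[n],s,m))
p,e=tri(rays);print('centre',p,np.round(e,1))
s=d['s'];g=(T(s['tool_pos'],s['eef_rot'])@np.array([0,0,.047,1]))[:3]
for f,x in fit(V,g if sys.argv[2]=='1' else None,c0=p,starts=40)[:4]:
    Q=R.from_rotvec(x[3:]);M=Q.as_matrix()
    print(round(f,3),x[:3].round(4),'y',M[:,1].round(2),'z',M[:,2].round(2),'grasp local',Q.inv().apply(g-x[:3]).round(4))
E
python3 fitd.py d7.pkl 1 2,3 8 2
```

```text
centre [ 0.49574358 -0.13868043  0.05016452] [8.3 4.  9.8]
1.324 [ 0.501  -0.1365  0.0428] y [ 0.24  0.84 -0.49] z [0.25 0.44 0.86] grasp local [-0.     -0.0294  0.105 ]
1.34 [ 0.5007 -0.135   0.0428] y [-0.2  -0.98 -0.05] z [ 0.13 -0.08  0.99] grasp local [-0.     -0.0283  0.105 ]
1.343 [ 0.5026 -0.1335  0.0424] y [-0.23 -0.86  0.45] z [0.23 0.4  0.89] grasp local [0.     0.0273 0.105 ]
1.393 [ 0.4923 -0.142   0.0466] y [-0.42 -0.9   0.09] z [0.16 0.02 0.99] grasp local [ 0.     -0.0274  0.105 ]
```

```bash
python3 - <<'E'
s=open('fit.py').read()
s=s.replace("h=hullmask(proj(c,P,s));e+=1-(h&m).sum()/max(1,(h|m).sum())","""h=hullmask(proj(c,P,s))
            if s is not None: h[220:]=0;e+=1-(h&m).sum()/max(1,(h|m).sum())
            else: e+=(m&(1-h)).sum()/m.sum()+.1*(h&(1-m)).sum()/m.sum()""")
open('fit.py','w').write(s)
f=open('fitd.py').read()
f=f.replace("V.append(","m[220:]=0 if n=='wrist' else m[220:];V.append(");open('fitd.py','w').write(f)
E
python3 fitd.py d7.pkl 1 2,3 8 2
```

```text
centre [ 0.49574358 -0.13868043  0.05016452] [8.3 4.  9.8]
0.559 [ 0.5055 -0.1228  0.0401] y [-0.25 -0.95 -0.18] z [ 0.07 -0.2   0.98] grasp local [-0.     -0.0299  0.105 ]
0.571 [ 0.5023 -0.1277  0.0406] y [-0.16 -0.98 -0.14] z [ 0.12 -0.16  0.98] grasp local [-0.0003 -0.0302  0.1054]
0.678 [ 0.4997 -0.1372  0.0442] y [-0.28 -0.96  0.01] z [ 0.13 -0.02  0.99] grasp local [ 0.     -0.0255  0.105 ]
0.741 [ 0.5021 -0.1286  0.0436] y [ 0.17  0.93 -0.33] z [0.21 0.3  0.93] grasp local [ 0.     -0.0192  0.105 ]
```

Nearly upright, held off-centre. Lower it onto the table with a light grip so it levels itself.

carry_out --pt "0 0 15 0 0 0" --pt "0 0 12 0 0 0" --pt "0 0 6 0 0 0" --pt "0 0 4 0 0 0" --pt "0 0 3 0 0 0" --squeeze 8

```text
t: 14.65
tool_pos: [0.5216, -0.1154, 0.1555]
eef_rot: [-0.619, 0.786, -0.001, 0.001]
ft_force: [-1.0, 0.8, 12.4]
finger_gap: 0.107
grip_force: 8.0
```

carry_out --pt "0 0 2 0 0 0" --pt "0 0 0.5 0 0 0" --pt "0 0 0 0 0 0" --pt "0 0 0 0 0 0" --pt "0 0 0 0 0 0"

```text
t: 15.28
tool_pos: [0.5215, -0.1154, 0.1531]
eef_rot: [-0.619, 0.786, -0.001, 0.001]
ft_force: [-1.5, 0.4, 11.0]
finger_gap: 0.106
grip_force: 8.0
```

carry_out --pt "0 0 0 0 0 0" --pt "0 0 0 0 0 0" --pt "0 0 0 0 0 0" --pt "0 0 0 0 0 0" --pt "0 0 0 0 0 0" --jaw 0.4

```text
t: 15.9
tool_pos: [0.5204, -0.1153, 0.1522]
eef_rot: [-0.618, 0.786, 0.0, -0.0]
ft_force: [0.1, -0.5, -0.1]
finger_gap: 0.581
grip_force: 0.0
```

```bash
python3 look.py d8.pkl
```

```text
15.9 [ 0.09 -0.49 -0.11] [ 0.098  0.075 -0.043] 0.5807270127039682 0.0 [ 0.52039418 -0.11529702  0.15216576]
wrist 1 [ 304  137   23  119 2395] [315.03590814 196.25177453]
wrist 2 [ 343  137   18  118 1301] [353.55265181 191.5388163 ]
scene 6 [278 211  27  26 315] [290.49206349 223.66666667]
```

carry_out --pt "0 0 -25 0 0 0" --pt "0 0 -35 0 0 0" --pt "-15 0 -35 0 0 0" --pt "-25 0 -15 0 0 0" --pt "0 0 0 0 0 0"

```text
t: 16.68
tool_pos: [0.5307, -0.0754, 0.2637]
eef_rot: [-0.619, 0.785, -0.001, 0.001]
ft_force: [0.3, -0.2, -0.7]
finger_gap: 0.599
grip_force: 0.0
```

```bash
python3 look.py d9.pkl; cat > stand.py <<'E'
import sys
from fit import *
d=pickle.load(open(sys.argv[1],'rb'));w,s=d['wrist'],d['s'];z0=float(sys.argv[2])
m,l,st,ce=red(w['frame']);k=np.isin(l,list(map(int,sys.argv[3].split(',')))).astype(np.uint8)
h=cv2.convexHull(np.argwhere(k)[:,::-1].astype(np.int32));m=np.zeros_like(k);cv2.fillConvexPoly(m,h,1);m[225:]=0
def cost(v):
    c,sn=np.cos(v[2]),np.sin(v[2]);P=BOX@np.array([[c,sn,0],[-sn,c,0],[0,0,1]])+[v[0],v[1],z0]
    hh=hullmask(proj(w,P,s));hh[225:]=0;return 1-(hh&m).sum()/(hh|m).sum()
c0=onz(w,np.argwhere(m).mean(0)[::-1],z0+.025,s);best=None
for y in np.radians(range(0,180,15)):
    sx=np.array([[c0[0],c0[1],y]]*4)+np.vstack([np.zeros(3),np.diag([.006,.006,.15])])
    o=minimize(cost,sx[0],method='Nelder-Mead',options=dict(initial_simplex=sx,maxfev=250))
    if best is None or o.fun<best.fun:best=o
print('IoU loss',best.fun,'xy',best.x[:2].round(4),'spacer y dir deg',np.degrees(best.x[2])%180+90)
E
python3 stand.py d9.pkl 0 $(python3 - <<'E'
from fit import *
d=pickle.load(open('d9.pkl','rb'));m,l,st,ce=red(d['wrist']['frame']);print(','.join(str(i) for i in range(1,len(st)) if st[i,4]>60 and 200<ce[i][0]<450))
E
)
```

```text
16.675 [ 0.32 -0.17 -0.68] [-0.032  0.102 -0.018] 0.5990876018025216 0.0 [ 0.53069056 -0.07539122  0.26373957]
wrist 1 [ 311   91   16   87 1232] [318.35308442 133.5487013 ]
wrist 2 [339  91  12  87 868] [344.13479263 133.94239631]
scene 9 [278 211  27  26 314] [290.47452229 223.68152866]
top 2 [282 197  27  12 156] [294.69230769 202.26923077]
IoU loss 0.029165463470978925 xy [ 0.5107 -0.1228] spacer y dir deg 256.28073334330986
```

```bash
python3 - <<'E'
from h import *
d=pickle.load(open('d9.pkl','rb'));w,s=d['wrist'],d['s'];a=np.radians(76.3);u=np.array([np.cos(a),np.sin(a),0]);c=np.array([.5107,-.1228,0])
print(proj(w,[c+k*u+[0,0,.105] for k in(-.03,0,.03)],s))
f=w['frame'].astype(int)
for v in(100,110,120,130,140,150,160,170,178,185,195,205,215):
    row=f[v,290:370];b=np.nonzero((row.min(1)>150)&(np.ptp(row,axis=1)<45))[0]+290;print(v,b.min() if len(b) else 0,b.max() if len(b) else 0,len(b))
print(delta(s,c+u*-.021+[0,0,.154],166.3),delta(s,c+u*.021+[0,0,.154],166.3))
E
```

```text
[[333.21716966 101.46000192]
 [332.79425999 140.89567233]
 [332.3765466  178.25982793]]
100 323 339 17
110 327 338 12
120 327 338 12
130 327 338 12
140 327 338 12
150 327 338 12
160 327 338 12
170 323 338 16
178 323 338 16
185 327 338 12
195 0 0 0
205 0 0 0
215 0 0 0
(array([ 71.90510145,   8.72934547, 109.62578134]), array([-0.16511545,  0.07129506,  0.17516406])) (array([ 29.90533024,   8.60101922, 109.67822819]), array([-0.16511545,  0.07129506,  0.17516406]))
```

carry_out --pt "36 4.4 0 0 0 0.2" --pt "35.9 4.3 20 0 0 0" --pt "0 0 40 0 0 0" --pt "0 0 36 0 0 0" --pt "0 0 15.5 0 0 0"

```text
t: 17.45
tool_pos: [0.5026, -0.1449, 0.1482]
eef_rot: [-0.616, 0.787, 0.001, -0.002]
ft_force: [0.9, 0.0, 0.1]
finger_gap: 0.603
grip_force: 0.0
```

carry_out --pt "0 0 0 0 0 0" --pt "0 0 0 0 0 0" --pt "0 0 0 0 0 0" --pt "0 0 0 0 0 0" --pt "0 0 0 0 0 0" --jaw 1 --squeeze 58

```text
t: 18.08
tool_pos: [0.5046, -0.1441, 0.1513]
eef_rot: [-0.617, 0.787, -0.0, 0.0]
ft_force: [0.5, 0.0, 0.5]
finger_gap: 0.096
grip_force: 58.2
```

carry_out --pt "0 0 0 0 0 0" --pt "0 0 0 0 0 0" --pt "0 0 0 0 0 0" --pt "0 0 -10 0 0 0" --pt "0 0 -20 0 0 0"

```text
t: 18.7
tool_pos: [0.5029, -0.1442, 0.1801]
eef_rot: [-0.617, 0.787, 0.001, -0.001]
ft_force: [0.2, -0.2, -1.8]
finger_gap: 0.097
grip_force: 58.0
```

carry_out --pt "0 10 -25 0 0 0" --pt "0 20 -35 0 0 0" --pt "0 26 -35 0 0 0" --pt "0 25 -28 0 0 0" --pt "0 15 -10 0 0 0"

```text
t: 19.32
tool_pos: [0.4101, -0.1211, 0.3152]
eef_rot: [-0.617, 0.787, -0.0, 0.001]
ft_force: [0.1, -0.2, -2.1]
finger_gap: 0.095
grip_force: 58.0
```

carry_out --pt "-20 0 0 0 0 0" --pt "-38 0 0 0 0 0" --pt "-48 0 0 0 0 0" --pt "-42 0 0 0 0 0" --pt "-24 0 0 0 0 0"

```text
t: 19.95
tool_pos: [0.4519, 0.0475, 0.3126]
eef_rot: [-0.617, 0.787, 0.0, -0.001]
ft_force: [-0.5, 0.3, -2.1]
finger_gap: 0.095
grip_force: 58.0
```

```bash
python3 look.py d10.pkl; cat > sf.py <<'E'
from h import *
from workcell import r
s=r.get_state();a=np.radians(-13.6);xs=np.array([np.cos(a),np.sin(a)]);ys=np.array([-xs[1],xs[0]])
d=s['tool_pos'][:2]-[.6157,.0274];y=R.from_quat(s['eef_rot']).as_matrix()[:,1]
print('stand frame TCP x,y,z mm',(d@xs*1e3).round(1),(d@ys*1e3).round(1),s['tool_pos'][2]*1e3,'tool y deg',np.degrees(np.arctan2(y[1],y[0])),s['ft_force'].round(1),s['finger_gap'],s['t'])
E
python3 sf.py
```

```text
19.95 [-0.54  0.32 -2.05] [-0.067  0.04  -0.045] 0.09489621623848092 57.99799360334873 [0.45191946 0.04746858 0.31262889]
wrist 1 [294 178  24  55 932] [302.99892704 204.87339056]
wrist 2 [325 178  24  55 929] [339.60387513 204.96340151]
scene 9 [214 161  28  24 321] [226.93146417 172.58878505]
stand frame TCP x,y,z mm -163.8 -19.9 312.54076323293435 tool y deg 166.28214089796825 [-0.9 -0.5 -1.6] 0.09451600166591444 20.1
```

```bash
python3 stand.py d10.pkl 0.161 1,2; python3 - <<'E'
from h import *
# expected centre: TCP + 21 mm along stand y
print(np.array([.4519,.0475])+.021*np.array([.235,.972]))
from fit import *
d=pickle.load(open('d10.pkl','rb'));m,l,st,ce=red(d['scene']['frame'])
a=np.radians(76.3);c=np.array([.4569,.0679,.161]);M=np.array([[np.cos(a-np.pi/2),np.sin(a-np.pi/2),0],[-np.sin(a-np.pi/2),np.cos(a-np.pi/2),0],[0,0,1]])
h=hullmask(proj(d['scene'],BOX@M+c));ys,xs=np.nonzero(h);print(xs.min(),xs.max(),ys.min(),ys.max(),h.sum());ys,xs=np.nonzero(l==9);print(xs.min(),xs.max(),ys.min(),ys.max())
E
```

```text
IoU loss 0.022562141491395793 xy [0.4575 0.0693] spacer y dir deg 256.12206234509847
[0.456835 0.067912]
213 242 159 186 471
214 241 161 184
```

carry_out --pt "1 -12 0 0 0 0" --pt "0 -22 0 0 0 0" --pt "0 -24 0 0 0 0" --pt "0 -20 0 0 0 0" --pt "0 -10.8 0 0 0 0"

```text
t: 20.72
tool_pos: [0.5391, 0.0226, 0.3132]
eef_rot: [-0.616, 0.787, 0.0, -0.001]
ft_force: [-0.2, -0.4, -1.7]
finger_gap: 0.097
grip_force: 58.0
```

```bash
python3 sf.py
```

```text
stand frame TCP x,y,z mm -73.3 -22.7 313.21148595099845 tool y deg 166.10065371770747 [-0.2 -0.4 -1.7] 0.09666634004935452 20.725
```

carry_out --pt "0 0 8 0 0 0" --pt "0 0 9 0 0 0" --pt "0 0 8 0 0 0" --pt "0 0 6 0 0 0" --pt "0 0 3 0 0 0"

```text
t: 21.35
tool_pos: [0.5379, 0.0237, 0.2794]
eef_rot: [-0.617, 0.787, 0.0, -0.0]
ft_force: [0.5, -0.8, -2.4]
finger_gap: 0.093
grip_force: 58.0
```

carry_out --pt "0 0 1.5 0 0 0" --pt "0 0 1.5 0 0 0" --pt "0 0 0 0 0 0" --pt "0 0 0 0 0 0" --pt "0 0 0 0 0 0"

```text
t: 21.98
tool_pos: [0.5382, 0.0236, 0.2769]
eef_rot: [-0.617, 0.787, -0.0, 0.0]
ft_force: [-0.4, -0.1, -1.6]
finger_gap: 0.092
grip_force: 58.0
```

```bash
python3 sf.py
```

```text
stand frame TCP x,y,z mm -74.4 -21.9 276.8715248179082 tool y deg 166.18112116953526 [-0.4 -0.1 -1.6] 0.09169400505700757 21.975
```

carry_out --pt "0 0 1 0 0 0" --pt "0 0 1 0 0 0" --pt "0 0 0 0 0 0" --pt "0 0 0 0 0 0" --pt "0 0 0 0 0 0"

```text
t: 22.6
tool_pos: [0.5383, 0.0236, 0.275]
eef_rot: [-0.617, 0.787, -0.0, 0.0]
ft_force: [0.1, -0.5, 1.8]
finger_gap: 0.097
grip_force: 58.0
```

Seated: the weight moved to the hook at bar height ≈0.228 m. Release and retreat up.

carry_out --pt "0 0 0 0 0 0" --pt "0 0 0 0 0 0" --pt "0 0 0 0 0 0" --pt "0 0 0 0 0 0" --pt "0 0 0 0 0 0" --jaw 0.7

```text
t: 23.22
tool_pos: [0.5381, 0.0236, 0.2747]
eef_rot: [-0.617, 0.787, 0.0, -0.0]
ft_force: [-0.2, 0.1, 0.6]
finger_gap: 0.304
grip_force: 0.0
```

carry_out --pt "0 0 -6 0 0 0" --pt "0 0 -12 0 0 0" --pt "0 0 -20 0 0 0" --pt "0 0 -25 0 0 0" --pt "0 0 -20 0 0 0"

```text
t: 23.85
tool_pos: [0.5384, 0.0235, 0.3599]
eef_rot: [-0.617, 0.787, -0.0, 0.001]
ft_force: [-0.5, 0.8, 0.4]
finger_gap: 0.295
grip_force: 0.0
```

```bash
python3 look.py d11.pkl;python3 sf.py
```

```text
23.85 [-0.52  0.83  0.38] [0.034 0.042 0.053] 0.29495966353013214 0.0 [0.53835191 0.02353834 0.35991222]
wrist 1 [303 167  16  70 887] [310.11161218 202.58511838]
wrist 2 [329 168  16  71 846] [336.63829787 202.856974  ]
wrist 3 [303 248  11   7  62] [307.66129032 250.51612903]
wrist 4 [329 248  12   8  66] [334.21212121 251.90909091]
scene 8 [239 157  26  25 296] [250.91554054 169.10472973]
stand frame TCP x,y,z mm -74.1 -21.7 359.50477513930394 tool y deg 166.1864434106709 [-0.8 -0.7 -0.5] 0.3017131756300447 24.0
```

Hung. Now compute tube poses from the stored view 1 (tubes untouched since).

```bash
cat > tubes.py <<'E'
import sys
from fit import *
B=np.array([.4759,-.3185]);BY=np.radians(-28.2)
def tomask(f):
    h=cv2.cvtColor(f,cv2.COLOR_RGB2HSV);return ((h[:,:,1]<25)&(h[:,:,2]>225)).astype(np.uint8)
def tofit(w,s,zt=.037,vmax=400):
    m=tomask(w['frame']);m[vmax:]=0;n,l,st,ce=cv2.connectedComponentsWithStats(m);out=[]
    for i in range(1,n):
        if st[i,4]<900:continue
        p=onz(w,ce[i],zt,s);k=(l==i).astype(np.uint8);best=None
        b=np.array([[np.cos(BY),np.sin(BY)],[-np.sin(BY),np.cos(BY)]])@(p[:2]-B)
        if abs(b[0])>.16 or abs(b[1])>.16:continue
        def cost(v):
            c,sn=np.cos(v[2]),np.sin(v[2]);P=np.array([[a*c-bb*sn+v[0],a*sn+bb*c+v[1],zt]for a in(-.055,.055)for bb in(-.015,.015)])
            M=np.zeros((1600,2560),np.uint8);cv2.fillConvexPoly(M,cv2.convexHull(np.round(proj(w,P,s)*4+1.5).astype(np.int32)),1)
            h=M.reshape(400,4,640,4).mean((1,3));h[vmax:]=0;return np.abs(h-k).sum()/k.sum()
        for y0 in(-30,-15,-42):
            sx=np.array([[p[0],p[1],np.radians(y0)]]*4)+np.vstack([np.zeros(3),np.diag([.005,.005,.1])])
            o=minimize(cost,sx[0],method='Nelder-Mead',options=dict(initial_simplex=sx,maxfev=120))
            if best is None or o.fun<best.fun:best=o
        v=best.x;b=np.array([[np.cos(BY),np.sin(BY)],[-np.sin(BY),np.cos(BY)]])@(v[:2]-B)
        out.append((v,b));print('loss %.3f xy %.4f %.4f yaw %.1f | board frame mm %.1f %.1f rel yaw %.1f'%(best.fun,*v[:2],np.degrees(v[2]),*(b*1e3),np.degrees(v[2]-BY)))
    return out
if __name__=='__main__':
    d=pickle.load(open(sys.argv[1],'rb'));tofit(d['wrist'],d['s'],vmax=int(sys.argv[2]))
E
python3 tubes.py d1.pkl 220
python3 - <<'E'
from h import *
from workcell import r
s=r.get_state();print(s['tool_pos'],np.round(s['joint_positions'],2));A=R.from_quat(s['eef_rot']);print(A.as_matrix().round(3))
E
```

```text
loss 0.024 xy 0.4314 -0.2868 yaw -15.5 | board frame mm -54.2 7.0 rel yaw 12.7
loss 0.030 xy 0.4687 -0.2229 yaw -25.8 | board frame mm -51.5 80.8 rel yaw 2.4
loss 0.031 xy 0.4072 -0.3643 yaw -25.9 | board frame mm -38.9 -72.9 rel yaw 2.3
[0.53855851 0.02369676 0.35950478] [ 0.41  0.09 -0.18  0.   -1.29 -0.65]
[[-0.239 -0.971  0.003]
 [-0.971  0.239  0.001]
 [-0.002 -0.003 -1.   ]]
```

Order: middle tube first. Moving over it and rotating.

carry_out --pt "40 4 0 0 0 0" --pt "56 5 0 0 0 0" --pt "60 5.5 0 0 0 0" --pt "60 5.5 0 0 0 0" --pt "60 5.5 0 0 0 0"

```text
t: 24.62
tool_pos: [0.4463, -0.2398, 0.3575]
eef_rot: [-0.617, 0.787, 0.0, -0.0]
ft_force: [1.9, 0.1, 0.5]
finger_gap: 0.302
grip_force: 0.0
```

carry_out --pt "51 4.2 20 0 0 10.2" --pt "0 0 35 0 0 10.2" --pt "0 0 35 0 0 10.2" --pt "0 0 35 0 0 10.2" --pt "0 0 35 0 0 10.2" --jaw 0.45

```text
t: 25.25
tool_pos: [0.4307, -0.2869, 0.1963]
eef_rot: [-0.215, 0.977, 0.0, -0.0]
ft_force: [0.6, 0.6, -0.2]
finger_gap: 0.549
grip_force: 0.0
```

carry_out --pt "0 0 0 0 0 10.2" --pt "0 0 0 0 0 10.2" --pt "0 0 0 0 0 10.2" --pt "0 0 0 0 0 10.1" --pt "0 0 0 0 0 0"

```text
t: 25.88
tool_pos: [0.4309, -0.2868, 0.1973]
eef_rot: [0.134, 0.991, 0.0, -0.0]
ft_force: [-1.5, 0.6, 0.1]
finger_gap: 0.547
grip_force: 0.0
```

```bash
cat > go.py <<'E'
import sys
from h import *
from workcell import r
x,y,z,yaw=map(float,sys.argv[1:5])
s=r.get_state();a,b=delta(s,[x,y,z],yaw);print('shift',a.round(1),'turn',b.round(2),'t',s['t'],'gap',s['finger_gap'].__round__(3),s['tool_pos'].round(4))
E
python3 go.py .4314 -.2868 .081 74.5
```

```text
shift [-6.000e-01  1.000e-01  1.163e+02] turn [ 0.   -0.05  0.05] t 25.875 gap 0.547 [ 0.4309 -0.2868  0.1973]
```

carry_out --pt "-0.5 0 25 0 0 0" --pt "0 0 40 0 0 0" --pt "0 0 35 0 0 0" --pt "0 0 12 0 0 0" --pt "0 0 4 0 0 0"

```text
t: 26.5
tool_pos: [0.4317, -0.2871, 0.0815]
eef_rot: [0.134, 0.991, -0.0, -0.0]
ft_force: [-0.4, 0.0, 0.5]
finger_gap: 0.547
grip_force: 0.0
```

carry_out --pt "0 0 0 0 0 0" --pt "0 0 0 0 0 0" --pt "0 0 0 0 0 0" --pt "0 0 0 0 0 0" --pt "0 0 0 0 0 0" --jaw 1 --squeeze 25

```text
t: 27.12
tool_pos: [0.4323, -0.2872, 0.0828]
eef_rot: [0.135, 0.991, -0.0, 0.001]
ft_force: [-0.8, 1.2, 7.0]
finger_gap: 0.34
grip_force: 25.0
```

```bash
python3 - <<'E'
import numpy as np
B=np.array([.4759,-.3185]);a=np.radians(-28.2);M=np.array([[np.cos(a),-np.sin(a)],[np.sin(a),np.cos(a)]])
for p in[(40,70),(40,0),(40,-70),(36,70),(36,0),(36,-70)]:print(p,(B+M@np.array(p)/1e3).round(4))
E
python3 go.py .4759 -.3185 .081 61.8
```

```text
(40, 70) [ 0.5442 -0.2757]
(40, 0) [ 0.5112 -0.3374]
(40, -70) [ 0.4781 -0.3991]
(36, 70) [ 0.5407 -0.2738]
(36, 0) [ 0.5076 -0.3355]
(36, -70) [ 0.4745 -0.3972]
shift [-50.3 -18.5   1.9] turn [ 0.    0.11 12.71] t 27.125 gap 0.34 [ 0.4323 -0.2872  0.0828]
```

carry_out --pt "0 0 -6 0 0 0" --pt "-25 -9 0 0 0 0" --pt "-25.3 -9.5 0 0 0 4" --pt "0 0 0 0 0 4.4" --pt "0 0 0 0 0 4.3"

```text
t: 27.75
tool_pos: [0.4749, -0.3183, 0.0875]
eef_rot: [0.245, 0.969, 0.0, -0.001]
ft_force: [0.1, 0.6, -2.6]
finger_gap: 0.339
grip_force: 25.0
```

carry_out --pt "-15 0 0 0 0 0" --pt "-17 0 0 0 0 0" --pt "-3 0 0 0 0 0" --pt "0 0 0 0 0 0" --pt "0 0 0 0 0 0"

```text
t: 28.38
tool_pos: [0.5055, -0.3346, 0.0876]
eef_rot: [0.244, 0.97, 0.0, -0.0]
ft_force: [0.3, -0.0, -2.1]
finger_gap: 0.343
grip_force: 25.0
```

```bash
python3 go.py .5112 -.3374 .081 61.8; python3 - <<'E'
from workcell import r
s=r.get_state();print(s['ft_force'].round(1),s['grip_force'])
E
```

```text
shift [-6.3  0.2  6.6] turn [-0.   -0.04 -0.  ] t 28.375 gap 0.343 [ 0.5055 -0.3346  0.0876]
[ 0.3 -0.  -2.1] 24.999863281846046
```

carry_out --pt "0 0.2 3 0 0 0" --pt "0 0 2.2 0 0 0" --pt "-3 0 0 0 0 0" --pt "-2 0 0 0 0 0" --pt "-1 0 0 0 0 0"

```text
t: 29.0
tool_pos: [0.511, -0.3374, 0.0829]
eef_rot: [0.244, 0.97, -0.0, -0.0]
ft_force: [-4.3, 1.7, 5.8]
finger_gap: 0.34
grip_force: 25.0
```

carry_out --pt "-1 0 0 0 0 0" --pt "-1 0 0 0 0 0" --pt "-0.5 0 0 0 0 0" --pt "0 0 0 0 0 0" --pt "0 0 0 0 0 0"

```text
t: 29.62
tool_pos: [0.512, -0.338, 0.0828]
eef_rot: [0.244, 0.97, 0.0, -0.002]
ft_force: [-7.0, 5.2, 10.0]
finger_gap: 0.342
grip_force: 25.0
```

```bash
python3 go.py .5112 -.3374 .081 61.8
```

```text
shift [1.  0.2 1.8] turn [-0.02 -0.18 -0.03] t 29.625 gap 0.342 [ 0.512  -0.338   0.0828]
```

Contact with the fence (~9 N along its normal). Release, rise, go over the left tube.

carry_out --pt "0 0 0 0 0 0" --pt "0 0 0 0 0 0" --pt "0 0 0 0 0 0" --pt "0 0 -15 0 0 0" --pt "0 0 -30 0 0 0" --jaw 0.45

```text
t: 30.25
tool_pos: [0.5131, -0.3386, 0.1277]
eef_rot: [0.244, 0.97, 0.0, -0.001]
ft_force: [0.8, 0.4, -0.4]
finger_gap: 0.549
grip_force: 0.0
```

carry_out --pt "10 10 -30 0 0 0" --pt "25 25 0 0 0 0" --pt "30 27 0 0 0 -1.4" --pt "24 18.9 0 0 0 -1" --pt "3.5 0 0 0 0 0"

```text
t: 30.88
tool_pos: [0.4693, -0.2228, 0.1589]
eef_rot: [0.222, 0.975, 0.0, 0.001]
ft_force: [0.2, -0.3, 0.1]
finger_gap: 0.549
grip_force: 0.0
```

```bash
python3 go.py .4687 -.2229 .081 64.2;python3 look.py d12.pkl >/dev/null; python3 tubes.py d12.pkl 400
```

```text
shift [ 0.6 -0.4 77.9] turn [0.04 0.08 0.11] t 30.875 gap 0.549 [ 0.4693 -0.2228  0.1589]
loss 0.261 xy 0.4672 -0.2220 yaw -26.1 | board frame mm -53.2 81.0 rel yaw 2.1
loss 0.776 xy 0.4047 -0.3644 yaw -28.6 | board frame mm -41.1 -74.1 rel yaw -0.4
loss 0.770 xy 0.5714 -0.4977 yaw -26.9 | board frame mm 168.9 -112.8 rel yaw 1.3
```

Tube L still where measured. Descend, grip.

carry_out --pt "0.6 -0.4 25 0 0 0" --pt "0 0 30 0 0 0" --pt "0 0 16 0 0 0" --pt "0 0 5 0 0 0" --pt "0 0 0 0 0 0"

```text
t: 31.65
tool_pos: [0.4692, -0.2247, 0.0816]
eef_rot: [0.224, 0.975, -0.0, -0.0]
ft_force: [-0.4, 0.6, -0.4]
finger_gap: 0.547
grip_force: 0.0
```

carry_out --pt "0 0 0 0 0 0" --pt "0 0 0 0 0 0" --pt "0 0 0 0 0 0" --pt "0 0 0 0 0 0" --pt "0 0 0 0 0 0" --jaw 1 --squeeze 25

```text
t: 32.28
tool_pos: [0.4693, -0.2242, 0.0822]
eef_rot: [0.223, 0.975, -0.0, 0.0]
ft_force: [-0.9, 1.1, 6.8]
finger_gap: 0.345
grip_force: 25.0
```

carry_out --pt "0 0 -6 0 0 0" --pt "0 0 0 0 0 2.4" --pt "-25 0 0 0 0 0" --pt "-30 0 0 0 0 0" --pt "-15 0 0 0 0 0"

```text
t: 32.9
tool_pos: [0.5315, -0.2577, 0.0874]
eef_rot: [0.244, 0.97, 0.0, -0.0]
ft_force: [0.4, -0.4, -2.9]
finger_gap: 0.338
grip_force: 25.0
```

```bash
python3 go.py .5442 -.2757 .081 61.8
```

```text
shift [-19.7  -9.8   6.4] turn [-0.   -0.01 -0.03] t 32.9 gap 0.338 [ 0.5315 -0.2577  0.0874]
```

carry_out --pt "-7 -5 0 0 0 0" --pt "-6 -4.8 0 0 0 0" --pt "0 0 3 0 0 0" --pt "0 0 2.2 0 0 0" --pt "-2 0 0 0 0 0"

```text
t: 33.52
tool_pos: [0.5387, -0.2728, 0.0824]
eef_rot: [0.244, 0.97, 0.0, -0.0]
ft_force: [-0.6, -0.1, -2.4]
finger_gap: 0.34
grip_force: 25.0
```

carry_out --pt "-2 0 0 0 0 0" --pt "-1.5 0 0 0 0 0" --pt "-1 0 0 0 0 0" --pt "-0.5 0 0 0 0 0" --pt "0 0 0 0 0 0"

```text
t: 34.15
tool_pos: [0.5436, -0.2754, 0.0823]
eef_rot: [0.244, 0.97, 0.0, -0.0]
ft_force: [-0.7, 0.7, -2.4]
finger_gap: 0.34
grip_force: 25.0
```

```bash
python3 go.py .5442 -.2757 .081 61.8
```

```text
shift [-0.7  0.   1.3] turn [-0.   -0.   -0.02] t 34.15 gap 0.34 [ 0.5436 -0.2754  0.0823]
```

carry_out --pt "0 0 1 0 0 0" --pt "-1 0 0 0 0 0" --pt "-1 0 0 0 0 0" --pt "-0.5 0 0 0 0 0" --pt "0 0 0 0 0 0"

```text
t: 34.78
tool_pos: [0.5448, -0.2763, 0.0822]
eef_rot: [0.244, 0.97, -0.0, -0.001]
ft_force: [-5.9, 4.3, 8.4]
finger_gap: 0.339
grip_force: 25.0
```

```bash
python3 go.py .5442 -.2757 .081 61.8
```

```text
shift [0.8 0.2 1.2] turn [-0.02 -0.08 -0.01] t 34.775 gap 0.339 [ 0.5448 -0.2763  0.0822]
```

carry_out --pt "0 0 0 0 0 0" --pt "0 0 0 0 0 0" --pt "0 0 0 0 0 0" --pt "0 0 -15 0 0 0" --pt "0 0 -30 0 0 0" --jaw 0.45

```text
t: 35.4
tool_pos: [0.5452, -0.2765, 0.1265]
eef_rot: [0.244, 0.97, -0.0, -0.001]
ft_force: [0.6, -0.1, 0.3]
finger_gap: 0.552
grip_force: 0.0
```

carry_out --pt "0 0 -30 0 0 0" --pt "20 -35 0 0 0 0" --pt "27 -48 0 0 0 0" --pt "22 -40 0 0 0 -1.3" --pt "11 -20 0 0 0 -1"

```text
t: 36.02
tool_pos: [0.4062, -0.3661, 0.1576]
eef_rot: [0.225, 0.974, -0.0, 0.0]
ft_force: [-0.3, -0.1, -0.3]
finger_gap: 0.551
grip_force: 0.0
```

carry_out --pt "0 0 0 0 0 0" --pt "0 0 0 0 0 0" --pt "0 0 0 0 0 0" --pt "0 0 0 0 0 0" --pt "0 0 0 0 0 0"

```text
t: 36.65
tool_pos: [0.4083, -0.3649, 0.1562]
eef_rot: [0.224, 0.975, 0.0, -0.0]
ft_force: [0.6, -0.0, -0.1]
finger_gap: 0.552
grip_force: 0.0
```

```bash
python3 go.py .4072 -.3643 .081 64.1;python3 look.py d13.pkl >/dev/null; python3 tubes.py d13.pkl 400
```

```text
shift [ 1.2  0.1 75.2] turn [-0.   -0.02  0.02] t 36.65 gap 0.552 [ 0.4083 -0.3649  0.1562]
loss 0.274 xy 0.4060 -0.3640 yaw -26.0 | board frame mm -40.1 -73.1 rel yaw 2.2
```

carry_out --pt "1.2 0 25 0 0 0" --pt "0 0 30 0 0 0" --pt "0 0 15 0 0 0" --pt "0 0 4.5 0 0 0" --pt "0 0 0 0 0 0"

```text
t: 37.42
tool_pos: [0.4072, -0.3648, 0.0822]
eef_rot: [0.224, 0.975, -0.0, 0.0]
ft_force: [0.7, 0.3, -1.5]
finger_gap: 0.553
grip_force: 0.0
```

carry_out --pt "0 0 0 0 0 0" --pt "0 0 0 0 0 0" --pt "0 0 0 0 0 0" --pt "0 0 0 0 0 0" --pt "0 0 0 0 0 0" --jaw 1 --squeeze 25

```text
t: 38.05
tool_pos: [0.4072, -0.3648, 0.0825]
eef_rot: [0.224, 0.975, -0.0, 0.0]
ft_force: [-1.1, 0.6, 6.3]
finger_gap: 0.337
grip_force: 25.0
```

carry_out --pt "0 0 -6 0 0 0" --pt "0 0 0 0 0 2.3" --pt "-22 1 0 0 0 0" --pt "-26 1 0 0 0 0" --pt "-13 0 0 0 0 0"

```text
t: 38.67
tool_pos: [0.4624, -0.3921, 0.0878]
eef_rot: [0.244, 0.97, 0.0, -0.0]
ft_force: [-0.3, -0.0, -1.6]
finger_gap: 0.34
grip_force: 25.0
```

```bash
python3 go.py .4781 -.3991 .081 61.8
```

```text
shift [-17.2   1.2   6.8] turn [ 0.   -0.   -0.02] t 38.675 gap 0.34 [ 0.4624 -0.3921  0.0878]
```

carry_out --pt "-6 0.6 0 0 0 0" --pt "-5 0.6 0 0 0 0" --pt "0 0 4 0 0 0" --pt "0 0 2 0 0 0" --pt "-2 0 0 0 0 0"

```text
t: 39.3
tool_pos: [0.4722, -0.3962, 0.0825]
eef_rot: [0.244, 0.97, 0.0, -0.001]
ft_force: [-6.7, 4.1, 9.2]
finger_gap: 0.343
grip_force: 25.0
```

carry_out --pt "-2 0 0 0 0 0" --pt "-1.5 0 0 0 0 0" --pt "-1 0 0 0 0 0" --pt "-1 0 0 0 0 0" --pt "0 0 0 0 0 0"

```text
t: 39.92
tool_pos: [0.477, -0.399, 0.0825]
eef_rot: [0.244, 0.97, 0.0, -0.001]
ft_force: [-5.1, 2.5, 8.8]
finger_gap: 0.339
grip_force: 25.0
```

```bash
python3 go.py .4781 -.3991 .081 61.8
```

```text
shift [-1.   0.5  1.5] turn [-0.02 -0.11 -0.02] t 39.925 gap 0.339 [ 0.477  -0.399   0.0825]
```

Board friction is 5–7 N here, so push on until the force clearly rises.

carry_out --pt "0 0 -0.8 0 0 0" --pt "-1 0.3 0 0 0 0" --pt "-1 0 0 0 0 0" --pt "0 0 0 0 0 0" --pt "0 0 0 0 0 0"

```text
t: 40.55
tool_pos: [0.4777, -0.3992, 0.0825]
eef_rot: [0.244, 0.97, 0.0, -0.003]
ft_force: [-9.0, 3.6, 8.0]
finger_gap: 0.344
grip_force: 25.0
```

carry_out --pt "-1 0 0 0 0 0" --pt "-1 0 0 0 0 0" --pt "0 0 0 0 0 0" --pt "0 0 0 0 0 0" --pt "0 0 0 0 0 0"

```text
t: 41.18
tool_pos: [0.478, -0.3993, 0.0825]
eef_rot: [0.244, 0.97, 0.001, -0.004]
ft_force: [-14.0, 8.8, 15.1]
finger_gap: 0.346
grip_force: 25.0
```

```bash
python3 go.py .4781 -.3991 .081 61.8
```

```text
shift [-0.   0.3  1.5] turn [-0.02 -0.49 -0.07] t 41.175 gap 0.346 [ 0.478  -0.3993  0.0825]
```

carry_out --pt "0.5 0 0 0 0 0" --pt "0.5 0 0 0 0 0" --pt "0 0 0 0 0 0" --pt "0 0 0 0 0 0" --pt "0 0 0 0 0 0" --jaw 0.45

```text
t: 41.8
tool_pos: [0.4814, -0.4006, 0.0826]
eef_rot: [0.244, 0.97, -0.0, 0.0]
ft_force: [-0.0, -0.2, -0.5]
finger_gap: 0.549
grip_force: 0.0
```

carry_out --pt "0 0 -20 0 0 0" --pt "0 0 -45 0 0 0" --pt "-15 20 -55 0 0 0" --pt "-25 30 -55 0 0 0" --pt "-15 20 -43 0 0 0"

```text
t: 42.42
tool_pos: [0.5613, -0.3656, 0.2992]
eef_rot: [0.244, 0.97, -0.0, 0.001]
ft_force: [0.7, -1.2, -0.4]
finger_gap: 0.548
grip_force: 0.0
```

carry_out --pt "0 0 0 0 0 0" --pt "0 0 0 0 0 0" --pt "0 0 0 0 0 0" --pt "0 0 0 0 0 0" --pt "0 0 0 0 0 0"

```text
t: 43.05
tool_pos: [0.5598, -0.3662, 0.2961]
eef_rot: [0.244, 0.97, 0.0, -0.0]
ft_force: [0.3, 0.1, 0.5]
finger_gap: 0.55
grip_force: 0.0
```

```bash
python3 look.py d14.pkl; python3 tubes.py d14.pkl 215; python3 - <<'E'
from h import *
d=pickle.load(open('d14.pkl','rb'));w=d['wrist']
B=np.array([.4759,-.3185]);a=np.radians(-28.2);M=np.array([[np.cos(a),-np.sin(a)],[np.sin(a),np.cos(a)]])
pr=lambda x,y,z:proj(w,[[*(B+M@np.array([x,y])),z]],d['s'])[0]
print('fence edge',pr(.095,-.12,.037),pr(.095,.12,.037),'fence face foot',pr(.095,0,.012))
f=w['frame'][:,:,::-1].copy()
for y in(.07,0,-.07):
    P=np.array([pr(x,y+k,.037) for x,k in((-.015,-.015),(.095,-.015),(.095,.015),(-.015,.015))]);print(y,P.round(1).tolist())
cv2.imwrite('pics/w14.png',cv2.resize(w['frame'][0:220,150:480,::-1],(798,532),interpolation=cv2.INTER_CUBIC))
E
```

```text
43.05 [0.28 0.06 0.47] [-0.03  -0.02   0.065] 0.5502499437769021 0.0 [ 0.55979366 -0.36616877  0.29606927]
scene 3 [238 158  27  23 298] [250.48322148 169.09060403]
top 2 [222 182  23  10 124] [235.26612903 186.25      ]
loss 0.021 xy 0.4781 -0.3978 yaw -28.4 | board frame mm 39.5 -68.9 rel yaw -0.2
loss 0.658 xy 0.5443 -0.2749 yaw -28.1 | board frame mm 39.7 70.8 rel yaw 0.1
fence edge [218.25269919 180.849417  ] [427.15538417 180.65619935] fence face foot [322.6281356 176.818424 ]
0.07 [[374.4, 78.9], [370.8, 180.6], [396.9, 180.6], [402.4, 79.1]]
0 [[308.5, 78.8], [309.6, 180.6], [335.8, 180.6], [336.8, 78.8]]
-0.07 [[242.9, 79.3], [248.5, 180.8], [274.6, 180.7], [271.0, 79.0]]
```

View pics/w14.png

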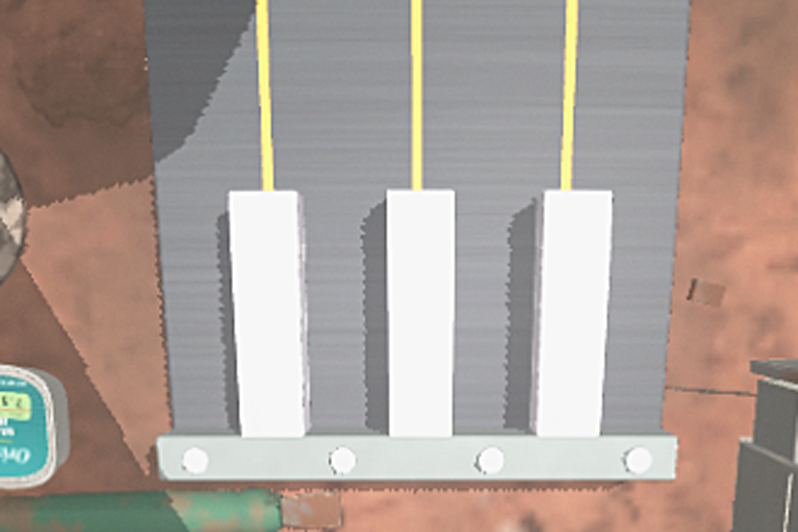

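The last picture shows all three tubes square in the row, far ends at the fence edge (v≈436), near ends all at v≈190, with the yellow lines entering at (268,188), (417,188), (566,188). Check the centring numerically.

```bash
python3 - <<'E'
from h import *
d=pickle.load(open('d14.pkl','rb'));w,s=d['wrist'],d['s'];f=w['frame']
B=np.array([.4759,-.3185]);a=np.radians(-28.2);M=np.array([[np.cos(a),np.sin(a)],[-np.sin(a),np.cos(a)]])
bf=lambda u,v,z:(M@(onz(w,(u,v),z,s)[:2]-B)*1e3)
h=cv2.cvtColor(f,cv2.COLOR_RGB2HSV);yel=(h[:,:,0]>20)&(h[:,:,0]<35)&(h[:,:,1]>110);wh=(h[:,:,1]<25)&(h[:,:,2]>225)
for lo,hi in((235,290),(300,345),(360,410)):
    L=[bf(lo+np.nonzero(yel[v,lo:hi])[0].mean(),v,.012)[1] for v in range(10,75,5)]
    out=[]
    for v in(85,100,130,160,175):
        x=lo-12+np.nonzero(wh[v,lo-12:hi+12])[0];out.append((bf(x.min()-.5,v,.037)[1].round(1),bf(x.max()+.5,v,.037)[1].round(1)))
    mid=(lo+hi)//2;c=wh[:200,mid-5:mid+5].all(1);vv=np.nonzero(c)[0]
    print('line y %.2f sd %.2f'%(np.mean(L),np.std(L)),'tube edges',out,'x span',bf(mid,vv.min()-.5,.037)[0].round(1),bf(mid,vv.max()+.5,.037)[0].round(1))
E
```

```text
line y nan sd nan tube edges [(np.float64(-83.6), np.float64(-53.6)), (np.float64(-84.4), np.float64(-53.0)), (np.float64(-84.0), np.float64(-50.8)), (np.float64(-83.6), np.float64(-50.8)), (np.float64(-83.5), np.float64(-53.7))] x span -15.6 114.8
line y nan sd nan tube edges [(np.float64(-14.0), np.float64(15.8)), (np.float64(-14.2), np.float64(16.0)), (np.float64(-13.4), np.float64(16.3)), (np.float64(-13.7), np.float64(15.5)), (np.float64(-13.9), np.float64(15.7))] x span -15.3 114.8
line y nan sd nan tube edges [(np.float64(55.3), np.float64(85.4)), (np.float64(55.9), np.float64(85.1)), (np.float64(55.9), np.float64(85.8)), (np.float64(56.1), np.float64(85.5)), (np.float64(55.6), np.float64(85.3))] x span -15.5 114.9<stdin>:7: RuntimeWarning: Mean of empty slice.
  ret = ret.dtype.type(ret / rcount)
```

```bash
python3 - <<'E'
from h import *
d=pickle.load(open('d14.pkl','rb'));w,s=d['wrist'],d['s'];f=w['frame'].astype(float)
B=np.array([.4759,-.3185]);a=np.radians(-28.2);M=np.array([[np.cos(a),np.sin(a)],[-np.sin(a),np.cos(a)]])
yw=(f[:,:,0]+f[:,:,1])/2-f[:,:,2]
for u0 in(259.6,322.2,385.5):
    o=[]
    for v in range(5,76,5):
        lo=int(u0)-9;c=np.clip(yw[v,lo:lo+19]-30,0,None)
        if c.sum()>0:o.append(M[1]@(onz(w,((c*np.arange(lo,lo+19)).sum()/c.sum(),v),.012,s)[:2]-B)*1e3)
    print(len(o),np.round(np.mean(o),2),np.round(o[::5],1))
E
```

```text
15 -70.67 [-70.6 -70.9 -70.9]
15 -0.81 [-1.  -0.7 -0.7]
15 69.22 [69.1 69.4 69.5]
```

Tubes sit evenly but about 1.3–2 mm to the left of the lines (lines −70.7/−0.8/69.2, tubes −68.7/0.9/70.5 in the same view). There's time to mend it; middle first.

carry_out --pt "28 1.1 30 0 0 0" --pt "27.4 1.1 50 0 0 0" --pt "0 0 60 0 0 0" --pt "0 0 50 0 0 0" --pt "0 0 23 0 0 0"

```text
t: 43.82
tool_pos: [0.5109, -0.3373, 0.0807]
eef_rot: [0.244, 0.97, 0.0, -0.002]
ft_force: [-0.4, -0.2, 0.6]
finger_gap: 0.55
grip_force: 0.0
```

carry_out --pt "0 0 0 0 0 0" --pt "0 0 0 0 0 0" --pt "0 0 0 0 0 0" --pt "0 0 0 0 0 0" --pt "0 0 0 0 0 0" --jaw 1 --squeeze 25

```text
t: 44.45
tool_pos: [0.5132, -0.3381, 0.0851]
eef_rot: [0.244, 0.97, -0.0, 0.001]
ft_force: [-0.5, 1.0, 7.2]
finger_gap: 0.345
grip_force: 25.0
```

carry_out --pt "0.5 0 -2.5 0 0 0" --pt "0 0 0 0 0 0" --pt "0 0 0 0 0 0" --pt "0 0 0 0 0 0" --pt "0 0 0 0 0 0"

```text
t: 45.08
tool_pos: [0.5118, -0.3376, 0.0859]
eef_rot: [0.244, 0.97, 0.0, -0.0]
ft_force: [-0.3, 0.3, -3.1]
finger_gap: 0.337
grip_force: 25.0
```

```bash
python3 go.py .5112 -.3390 .081 61.8
```

```text
shift [-0.1 -1.6  4.9] turn [-0.   -0.02 -0.02] t 45.075 gap 0.337 [ 0.5118 -0.3376  0.0859]
```

carry_out --pt "0 -1.7 0 0 0 0" --pt "0 0 1.5 0 0 0" --pt "0 0 1.5 0 0 0" --pt "-1 0 0 0 0 0" --pt "-1 0 0 0 0 0"

```text
t: 45.7
tool_pos: [0.5113, -0.3394, 0.0851]
eef_rot: [0.244, 0.97, 0.0, -0.001]
ft_force: [-11.4, 10.2, 23.0]
finger_gap: 0.338
grip_force: 25.0
```

carry_out --pt "-1 0 0 0 0 0" --pt "-1 0 0 0 0 0" --pt "-0.5 0 0 0 0 0" --pt "0 0 0 0 0 0" --pt "0 0 0 0 0 0"

```text
t: 46.32
tool_pos: [0.5127, -0.3404, 0.085]
eef_rot: [0.244, 0.97, 0.0, -0.002]
ft_force: [-12.2, 9.2, 23.4]
finger_gap: 0.337
grip_force: 25.0
```

```bash
python3 go.py .5112 -.3390 .081 61.8
```

```text
shift [1.9 0.5 4.1] turn [-0.04 -0.23 -0.02] t 46.325 gap 0.337 [ 0.5127 -0.3404  0.085 ]
```

carry_out --pt "0 0 -2 0 0 0" --pt "-1 0 0 0 0 0" --pt "0 0 0 0 0 0" --pt "0 0 0 0 0 0" --pt "0 0 0 0 0 0"

```text
t: 46.95
tool_pos: [0.5128, -0.3405, 0.0851]
eef_rot: [0.244, 0.97, 0.001, -0.003]
ft_force: [-10.0, 8.2, 10.2]
finger_gap: 0.341
grip_force: 25.0
```

```bash
python3 go.py .5112 -.3390 .081 61.8
```

```text
shift [2.1 0.5 4.1] turn [-0.03 -0.36 -0.06] t 46.95 gap 0.341 [ 0.5128 -0.3405  0.0851]
```

carry_out --pt "0.5 0 0 0 0 0" --pt "0 0 0 0 0 0" --pt "0 0 0 0 0 0" --pt "0 0 -15 0 0 0" --pt "0 0 -30 0 0 0" --jaw 0.45

```text
t: 47.58
tool_pos: [0.515, -0.3414, 0.1303]
eef_rot: [0.244, 0.97, 0.0, -0.001]
ft_force: [0.5, 0.2, -0.2]
finger_gap: 0.549
grip_force: 0.0
```

carry_out --pt "0 20 0 0 0 0" --pt "2 32 0 0 0 0" --pt "0 20 0 0 0 0" --pt "0 0 20 0 0 0" --pt "0 0 15 0 0 0"

```text
t: 48.2
tool_pos: [0.5479, -0.2764, 0.0944]
eef_rot: [0.243, 0.97, 0.0, -0.0]
ft_force: [0.0, -0.1, -0.5]
finger_gap: 0.549
grip_force: 0.0
```

```bash
python3 go.py .5445 -.2762 .083 61.8
```

```text
shift [ 3.1 -1.4 11.4] turn [-0.   -0.03  0.03] t 48.2 gap 0.549 [ 0.5479 -0.2764  0.0944]
```

carry_out --pt "3 -1.2 9 0 0 0" --pt "0 0 2 0 0 0" --pt "0 0 0 0 0 0" --pt "0 0 0 0 0 0" --pt "0 0 0 0 0 0" --jaw 1 --squeeze 25

```text
t: 48.82
tool_pos: [0.5442, -0.2767, 0.0841]
eef_rot: [0.244, 0.97, 0.0, -0.0]
ft_force: [-1.2, 0.4, -2.7]
finger_gap: 0.341
grip_force: 25.0
```

carry_out --pt "0.5 0 -1 0 0 0" --pt "0 0 -2 0 0 0" --pt "0 0 0 0 0 0" --pt "0 0 0 0 0 0" --pt "0 0 0 0 0 0"

```text
t: 49.45
tool_pos: [0.5443, -0.2765, 0.0872]
eef_rot: [0.244, 0.97, -0.0, 0.0]
ft_force: [0.4, -0.4, -2.5]
finger_gap: 0.343
grip_force: 25.0
```

```bash
python3 go.py .5444 -.2776 .083 61.8
```

```text
shift [-0.6 -0.9  4.2] turn [ 0.    0.01 -0.01] t 49.45 gap 0.343 [ 0.5443 -0.2765  0.0872]
```

carry_out --pt "0 -0.9 0 0 0 0" --pt "0 0 2 0 0 0" --pt "0 0 1.5 0 0 0" --pt "-1 0 0 0 0 0" --pt "-1 0 0 0 0 0"

```text
t: 50.08
tool_pos: [0.544, -0.2775, 0.0835]
eef_rot: [0.244, 0.97, 0.0, -0.002]
ft_force: [-7.0, 7.9, 7.3]
finger_gap: 0.344
grip_force: 25.0
```

carry_out --pt "-1 0 0 0 0 0" --pt "-1 0 0 0 0 0" --pt "0 0 0 0 0 0" --pt "0 0 0 0 0 0" --pt "0 0 0 0 0 0"

```text
t: 50.7
tool_pos: [0.5443, -0.2776, 0.0835]
eef_rot: [0.244, 0.97, 0.0, -0.003]
ft_force: [-10.1, 11.1, 11.7]
finger_gap: 0.34
grip_force: 25.0
```

```bash
python3 go.py .5444 -.2776 .083 61.8
```

```text
shift [-0.1  0.1  0.5] turn [-0.03 -0.36 -0.05] t 50.7 gap 0.34 [ 0.5443 -0.2776  0.0835]
```

carry_out --pt "0.5 0 0 0 0 0" --pt "0 0 0 0 0 0" --pt "0 0 0 0 0 0" --pt "0 0 -15 0 0 0" --pt "0 0 -30 0 0 0" --jaw 0.45

```text
t: 51.32
tool_pos: [0.5463, -0.2789, 0.1288]
eef_rot: [0.244, 0.97, -0.0, -0.001]
ft_force: [0.9, -0.1, 0.3]
finger_gap: 0.547
grip_force: 0.0
```

carry_out --pt "2 -30 -5 0 0 0" --pt "1 -45 0 0 0 0" --pt "0 -42 0 0 0 0" --pt "0 -22 8 0 0 0" --pt "0 0 25 0 0 0"

```text
t: 51.95
tool_pos: [0.4787, -0.4019, 0.1019]
eef_rot: [0.245, 0.97, -0.0, 0.002]
ft_force: [0.4, 0.3, -1.6]
finger_gap: 0.549
grip_force: 0.0
```

```bash
python3 go.py .4778 -.3992 .083 61.8
```

```text
shift [ 2.1  1.9 18.9] turn [ 0.    0.21 -0.13] t 51.95 gap 0.549 [ 0.4787 -0.4019  0.1019]
```

carry_out --pt "1.5 0.5 9 0 0 0" --pt "0 0 9 0 0 0" --pt "0 0 0 0 0 0" --pt "0 0 0 0 0 0" --pt "0 0 0 0 0 0"

```text
t: 52.58
tool_pos: [0.4778, -0.3988, 0.0832]
eef_rot: [0.244, 0.97, -0.0, 0.0]
ft_force: [0.0, -0.9, 0.4]
finger_gap: 0.546
grip_force: 0.0
```

carry_out --pt "0 0 0 0 0 0" --pt "0 0 0 0 0 0" --pt "0 0 0 0 0 0" --pt "0.5 0 -1.5 0 0 0" --pt "0 0 -2 0 0 0" --jaw 1 --squeeze 25

```text
t: 53.2
tool_pos: [0.4766, -0.3985, 0.0859]
eef_rot: [0.244, 0.97, 0.0, -0.0]
ft_force: [-0.2, 0.2, -2.2]
finger_gap: 0.34
grip_force: 25.0
```

```bash
python3 go.py .4781 -.4012 .083 61.8
```

```text
shift [-2.6 -1.7  2.9] turn [ 0.   -0.04 -0.03] t 53.2 gap 0.34 [ 0.4766 -0.3985  0.0859]
```

carry_out --pt "0 -1.7 0 0 0 0" --pt "0 0 2 0 0 0" --pt "0 0 1 0 0 0" --pt "-1.5 0 0 0 0 0" --pt "-1.5 0 0 0 0 0"

```text
t: 53.82
tool_pos: [0.4769, -0.4006, 0.0828]
eef_rot: [0.244, 0.97, 0.001, -0.002]
ft_force: [-8.7, 6.3, 6.8]
finger_gap: 0.339
grip_force: 25.0
```

carry_out --pt "-1 0 0 0 0 0" --pt "-1 0 0 0 0 0" --pt "-0.5 0 0 0 0 0" --pt "0 0 0 0 0 0" --pt "0 0 0 0 0 0"

```text
t: 54.45
tool_pos: [0.4771, -0.4007, 0.0828]
eef_rot: [0.244, 0.97, 0.001, -0.004]
ft_force: [-11.5, 10.6, 11.1]
finger_gap: 0.336
grip_force: 25.0
```

```bash
python3 go.py .4781 -.4012 .083 61.8
```

```text
shift [-1.1  0.1 -0.3] turn [ 0.01 -0.49 -0.06] t 54.45 gap 0.336 [ 0.4771 -0.4007  0.0828]
```

Firm contact. Release, rise to the check position.

carry_out --pt "1 0 0 0 0 0" --pt "0.5 0 0 0 0 0" --pt "0 0 0 0 0 0" --pt "0 0 -15 0 0 0" --pt "0 0 -30 0 0 0" --jaw 0.45

```text
t: 55.08
tool_pos: [0.4792, -0.4018, 0.1283]
eef_rot: [0.244, 0.97, 0.0, -0.001]
ft_force: [0.6, -0.1, 0.9]
finger_gap: 0.551
grip_force: 0.0
```

carry_out --pt "0 0 -35 0 0 0" --pt "-15 20 -50 0 0 0" --pt "-25 30 -50 0 0 0" --pt "-17 20 -35 0 0 0" --pt "0 0 0 0 0 0"

```text
t: 55.7
tool_pos: [0.565, -0.3673, 0.3021]
eef_rot: [0.243, 0.97, -0.001, 0.004]
ft_force: [-0.3, 0.4, -2.0]
finger_gap: 0.55
grip_force: 0.0
```

carry_out --pt "0 0 0 0 0 0" --pt "0 0 0 0 0 0" --pt "0 0 0 0 0 0" --pt "0 0 0 0 0 0" --pt "0 0 0 0 0 0"

```text
t: 56.32
tool_pos: [0.5623, -0.3676, 0.2972]
eef_rot: [0.244, 0.97, 0.0, -0.0]
ft_force: [-0.2, 0.6, 0.6]
finger_gap: 0.55
grip_force: 0.0
```

```bash
python3 look.py d15.pkl; python3 - <<'E'
from h import *
d=pickle.load(open('d15.pkl','rb'));w,s=d['wrist'],d['s'];f=w['frame'].astype(float)
B=np.array([.4759,-.3185]);a=np.radians(-28.2);M=np.array([[np.cos(a),np.sin(a)],[-np.sin(a),np.cos(a)]])
bf=lambda u,v,z:M@(onz(w,(u,v),z,s)[:2]-B)*1e3
px=lambda x,y,z:proj(w,[[*(B+M.T@np.array([x,y])/1e3),z]],s)[0]
h=cv2.cvtColor(w['frame'],cv2.COLOR_RGB2HSV);wh=(h[:,:,1]<25)&(h[:,:,2]>225);yw=(f[:,:,0]+f[:,:,1])/2-f[:,:,2]
for y in(-70,0,70):
    o=[]
    for x in range(-45,-20,3):
        u,v=px(x,y,.012);lo=int(u)-9;v=int(round(v))
        if v<0:continue
        c=np.clip(yw[v,lo:lo+19]-30,0,None)
        if c.sum()>0:o.append(bf((c*np.arange(lo,lo+19)).sum()/c.sum(),v,.012)[1])
    e=[]
    for x in(-8,10,40,70,85):
        u,v=px(x,y,.037);v=int(round(v));lo=int(u)-25;t=lo+np.nonzero(wh[v,lo:lo+50])[0];e.append((bf(t.min()-.5,v,.037)[1].round(1),bf(t.max()+.5,v,.037)[1].round(1)))
    u=int(px(-10,y,.037)[0]);v0=int(px(20,y,.037)[1]);vv=v0
    while wh[vv,u]:vv-=1
    print(y,'line',np.mean(o).round(2),'edges',[tuple(map(float,q)) for q in e],'near end x',bf(u,vv+.5,.037)[0].round(1))
E
```

```text
56.325 [-0.21  0.58  0.63] [-0.059 -0.068  0.025] 0.5504184547775113 0.0 [ 0.56228068 -0.36758808  0.29718273]
scene 3 [238 158  27  23 299] [250.52842809 169.09698997]
top 2 [222 182  23  10 123] [235.3902439  186.24390244]
-70 line -70.67 edges [(-84.9, -54.8), (-85.9, -55.4), (-85.4, -55.4), (-85.9, -55.4), (-85.6, -55.9)] near end x -15.8
0 line -0.71 edges [(-15.2, 13.7), (-15.4, 13.8), (-15.7, 14.1), (-16.0, 14.4), (-15.0, 14.5)] near end x -15.4
70 line 69.25 edges [(54.3, 84.4), (53.8, 84.3), (53.8, 84.9), (54.9, 84.3), (54.3, 84.0)] near end x -15.7
```

Tubes are now within ~0.3 mm of the lines, near ends level, spacer still hanging unchanged. Hand in.

```bash
python3 -c "
from workcell import r
print(r.finish_job())"
```

```text
the job is handed in; nothing more can be done
None
```

I handed the job in at about 56 s: the spacer hangs on the hook and all three tubes touch the fence, within about 0.3 mm of their yellow lines. On the first carry the spacer struck the hook, with about 45 N at the wrist, and twisted in the grip. I set it down upright on clear table and rehung it before touching any tube.

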